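# Pack the contra-angle handpiece in its sterilising cassette and latch the lid

## Robot

A 6-joint arm with a two-finger parallel gripper is mounted at the origin on a cart in front of the work surface, level with it; the furniture and walls round the work are solid. World frame = base frame: x ahead of the robot, y to its left, z up, the work surface at z = 0. Lengths are in m, angles in rad, forces in N, time in s.
With the tool pointing down it reaches from about 0.2 to 0.875 m from the base axis. Payload 3.4 kg.
Tool frame: the origin (TCP) lies between the finger pads; the fingertips stand 11 mm ahead of it and the grasp point (between the pads) lies 8 mm behind it; x points along the fingers, y is the direction in which the jaws open and shut, and the axes are right-handed (so a half turn about x gives the same grasp; the last joint's range is limited). The gripper opens to 94 mm and grips with 3 to 60 N. Pads are 16 mm wide; open, the fingers measure 119 mm over their backs; the gripper's body (75 mm by 177 mm) begins 78 mm behind the grasp point.
Start: joints at [-1.418, 0.276, 1.505, -0, 1.361, -0.121], TCP at [0.155, -0.554, 0.216] pointing down, gripper open.
Joint ranges: [-2.89, 2.89], [-0.75, 2.08], [0.22, 2.7], [-1.18, 4.32], [0.11, 2.71], [-2.7, 2.7]. Speed limits (rad/s): [2.57, 2.57, 3.14, 3.14, 3.14, 3.14].

## Interface

Orientations are given as a unit quaternion [x, y, z, w].
In Python, from workcell import bot, viewer, sign_off gives the robot as it stands.
- The arm moves only by the tool step_arm, never from a script. Its arguments are lists of equal length, an entry for each row: "hand": the gripper command: -1 is shut, 1 is fully open, values between are in proportion; "delta_pos": the shift along the tool's x, y, z in cm, a list of three; "turn": the turn, a rotation vector about the tool's x, y, z in units of 8 degrees (1.0 is 8 degrees), a list of three. In form: {"hand": [hand, ...], "delta_pos": [[dx, dy, dz], ...], "turn": [[rx, ry, rz], ...]}. A call has 1 to 10 rows; each row is the pose to reach, as a shift and turn from the pose measured when the call began, along the tool's axes at that moment; what a row does not reach only later rows make up. A row lasts 1/8 s, in which the tool goes at most 62.5 mm and 10.7 degrees, less where a joint would pass 70% of its speed; a pose out of reach is approached as far as the arm can. A call with a gripper value outside its range is refused whole. The fingers move at their own pace and stop on an object; "squeeze" is the grip in N (left out, the last holds). Time passes only in rows, so rows that repeat a pose let the fingers close. It gives the time, the measured TCP pose, the force and the opening at its end, in the units of the state.
- bot.read_state(): the state, without advancing time (a new reading comes with each control period).
- viewer.snapshot(name): name is "side" or "top" or "wrist"; returns the picture (480x640x3 uint8, blue, green, red); there is no depth.
- viewer.get_calibration(name): a dict with "fx", "fy", "cx", "cy" (pixels), "dist" ([k1, k2, p1, p2, k3] as OpenCV has them; the pictures are not rectified), "T" (4x4, takes a point from camera to world coordinates). Camera axes: x right, y down, z forward; pixel columns grow to the right and rows downward; lengths in m; the calibration is good to about 2 mm. A picture is of the moment at which its call begins: read the wrist's pose just before it. get_calibration takes no time and is no camera call; for the wrist camera it gives the pose at the moment of the call.
- sign_off(): hands the job in, once; it reports no verdict.
The state is a dict: "t": time; "joint_pos": joint angles; "dq": joint speeds; "tau": joint torques, N m; "ee_pos": TCP position; "ee_rot": TCP orientation; "ft_force": force on the tool from outside, world axes, zero at the start; "wrist_torque": the same for the moment, N m; "width": finger opening in m.
Only numpy, scipy, OpenCV 4.12 (cv2) and the standard library are available. Lean on these libraries where they do the work, as an engineer would, in place of code of your own. Each camera call takes 0.05 s, during which the arm holds its last target.

## Task

Get the contra-angle handpiece ready for the autoclave: take it off its sloping rest and lay it gently, without letting it drop, level in the two grey cradles of the open steel cassette, midway along them. Then close the lid fully and swing the spring latch on the cassette's front up until its hook has snapped home over the staple on the lid. Leave the other things on the trolley where they are.

Things in the scene. Friction and masses are not known exactly. Their poses are not given: they have to be found in the camera images.
- contra_angle: Silvery contra-angle handpiece, 114 x 26 x 17 mm, 0.06 to 0.1 kg. x runs along it to the head, y across, z up from its underside. Its thick straight body is 76 mm long (x -57 to 19), 15 mm wide (y -3 to 12), 16 mm high (z 0 to 16); thin neck and head go on to x = 57, bent to -y, and touch nothing. On the rest its x points 35 degrees up to the robot's left.
- handpiece_body (a point): Centre of the handpiece's thick body (x -19, y 4.5, z 8 mm in its frame), axes as the handpiece's: grip here across the 15 mm, along y. On the rest it is free of saddles 25 mm to each side of this point along x.
- handpiece_rest: Fixed sloping rest: foot 100 x 70 x 7 mm, 35 degree bar on posts, high end at +x (to the robot's left, within 0.37 rad), with two 9 mm long grey saddles 60 mm apart whose cheeks (28 mm over all) reach 5.5 mm up the handpiece's sides; end stop at the rear. Between the saddles only the bar, 9 mm wide, lies 4 mm beneath it. Lift off square to it. Origin: middle of its underside, 50 mm below the seat.
- cassette: Steel handpiece cassette, fixed: slotted open box 96 mm deep (x), 190 mm wide (y), rim 38 mm high, walls 2 mm, inner floor at z = 5 mm. Origin: middle of its underside; -x is its front (latch), turned to the robot within 0.2 rad; +x its back (lid hinge); z up.
- cradle (a point): Where the centre of the handpiece's body belongs: cassette x 0, y 0, z 25 mm, cassette axes. The handpiece lies level along y, head to either end, underside down, on two grey cradles 9 mm long at y = +-28 mm: seats at z = 17 mm, cheeks 19 mm apart, 6.7 mm high. Between the cradles 47 mm is free for fingers down to the floor, and 37 mm each side to the front and back walls.
- lid (a joint): Lid angle, rad: 0 fully shut, 1.57 upright, 2.0 leaning back at its stop; starts 1.6 to 1.9. Lid 96 x 190 x 3 mm, 0.12 kg; its hinge (point lid_hinge) is stiff, 0.075 N m, so the lid stays where it is left: press it down all the way. Shut, its top is at z = 41 mm. A wire staple stands out at the middle of its free edge: a bar along y, 27 mm long, 4.4 mm thick, 7.5 mm ahead of the edge.
- lid_hinge (a point): Middle of the lid's hinge line, which runs along the cassette's y: cassette x = +48, z = 38 mm.
- lid_edge (a point): Middle of the lid's free edge on its outer (when shut, upper) face, 96 mm from the hinge line.
- latch (a joint): Latch angle, rad: 0 closed (upright at the front), growing as it swings outward and down towards the robot, to 1.15; starts 0.55 to 1, stays where left. With the lid shut its spring-drawn hook meets the staple at 0.25 rad, rides over it (crest at 0.12 rad, a push of about 6 N on the tab) and snaps down behind it to 0. Push its tab up and in along its arc: a level push binds beyond 0.7 rad.
- latch_pivot (a point): Middle of the latch's pivot line, which runs along y: cassette x = -61, y = 0, z = 14.5 mm. The steel latch arm is 26 mm wide; closed, its front face is at cassette x = -66 mm, the tab at -68 mm. Its two pivot ears (y = +-16.5 mm) reach out to x = -63, up to z = 19 mm: finish the push above them.
- latch_tab (a point): Middle of the finger tab at the free end of the latch arm, 34.5 mm from the pivot: the part a finger meets first when it pushes the swung-out latch towards the cassette. Closed, it is at cassette x = -67, z = 48.5 mm; with the latch at 1 rad, at x = -93, z = 28 mm.
- dappen_dish: Bystander: small glass dappen dish, 33 mm across, 26 mm high, between the rest and the cassette. Origin: middle of the underside.
- carpule_syringe: Bystander: steel carpule syringe, 163 x 55 x 16 mm, lying farther back. Origin near its middle, on the underside.
- bur_block: Bystander: bur block with a clear lid, 46 x 62 x 34 mm, at the back. Origin: middle of the underside.
- gauze_packet: Bystander: flat carton, 86 x 85 x 19 mm, lying at the back. Origin: middle of the underside.
- suture_box: Bystander: small upright carton, 29 x 78 x 59 mm, at the back. Origin: middle of the underside.

How it is judged:
By the outcome, as a careful person would: the job done as asked, in the order asked, and still so for the second after the job is handed in, with the robot touching nothing.
It also fails if it takes over 59 s, if anything falls off the work surface, if the arm or the gripper's body presses on something with over 40 N, if the wrist force passes 120 N, or if a joint passes its speed limit or range.

## Working session

There is one attempt and no reset: what is moved stays moved. The work goes in short steps, Python scripts to look and compute and a tool call to move; the robot and the scene stay as the last step left them, time stands still between calls to the robot, and variables do not carry over. Pictures are saved under pics/ and viewed, and the job is handed in when it is done.

Besides the shell and the picture viewer there is one more tool, called after "Emit:" by a JSON object that holds its "op" and its "data", one argument or row to a line. step_arm: Moves the arm, as the interface text tells. Its arguments: {"type":"object","properties":{"hand":{"type":"array"},"delta_pos":{"type":"array"},"turn":{"type":"array"},"squeeze":{"type":"number"}},"required":["hand","delta_pos","turn"]}

```bash
ls; mkdir -p pics; python3 - <<'E'
from workcell import bot, viewer
import cv2, numpy as np
s=bot.read_state()
print({k:np.round(v,3) for k,v in s.items()})
for n in ["side","top","wrist"]:
    im=viewer.snapshot(n); cv2.imwrite(f"pics/{n}0.png",im)
    c=viewer.get_calibration(n); print(n,[round(c[k],1) for k in("fx","fy","cx","cy")],np.round(c["dist"],4)); print(np.round(c["T"],4))
E
```

```text
pics
{'t': np.float64(0.0), 'joint_pos': array([-1.418,  0.277,  1.506,  0.   ,  1.361, -0.121]), 'dq': array([-0.001,  0.001,  0.001, -0.002, -0.001, -0.001]), 'tau': array([-1.0000e-03, -4.0459e+01, -2.3723e+01,  7.0000e-02,  3.5000e-02,
       -0.0000e+00]), 'ee_pos': array([ 0.155, -0.553,  0.216]), 'ee_rot': array([-0.7  , -0.097,  0.7  , -0.096]), 'ft_force': array([-0.033,  0.09 ,  0.274]), 'wrist_torque': array([-0.01 , -0.028,  0.004]), 'width': np.float64(0.094)}
side [523.0, 523.0, 312.7, 242.3] [-0.1428  0.      0.      0.      0.    ]
[[ 0.9862 -0.0636  0.153   0.4603]
 [-0.164  -0.507   0.8462 -0.8139]
 [ 0.0238 -0.8596 -0.5105  0.5542]
 [ 0.      0.      0.      1.    ]]
top [469.8, 469.8, 319.2, 243.2] [-0.0559  0.      0.      0.      0.    ]
[[ 0.0267 -0.9874  0.1563  0.4541]
 [-0.9996 -0.0259  0.0072  0.0014]
 [-0.0031 -0.1564 -0.9877  0.8989]
 [ 0.      0.      0.      1.    ]]
wrist [386.8, 386.8, 318.5, 234.8] [-0.0239  0.      0.      0.      0.    ]
[[ 0.27   -0.9312 -0.2448  0.2262]
 [-0.9629 -0.2617 -0.0667 -0.5331]
 [-0.002   0.2538 -0.9673  0.3842]
 [ 0.      0.      0.      1.    ]]
```

View pics/side0.png

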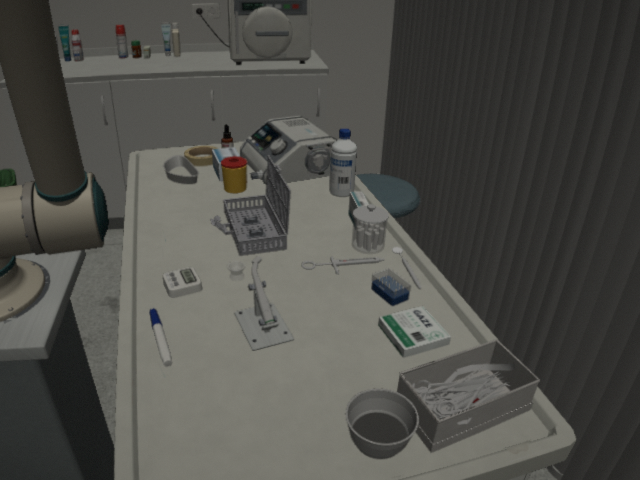

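View pics/top0.png

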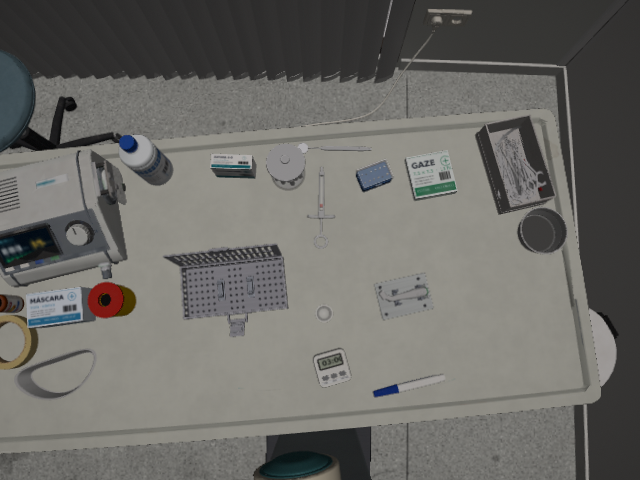

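```bash
python3 - <<'E'
import cv2
t=cv2.imread("pics/top0.png"); s=cv2.imread("pics/side0.png")
cv2.imwrite("pics/topc.png",cv2.resize(t[225:350,150:310],None,fx=5,fy=4.8,interpolation=cv2.INTER_CUBIC)[:600])
cv2.imwrite("pics/topr.png",cv2.resize(t[260:330,360:450],None,fx=8,fy=8,interpolation=cv2.INTER_CUBIC))
cv2.imwrite("pics/sidec.png",cv2.resize(s[155:265,195:305],None,fx=5,fy=5,interpolation=cv2.INTER_CUBIC))
cv2.imwrite("pics/sider.png",cv2.resize(s[250:355,225:305],None,fx=5.6,fy=5.6,interpolation=cv2.INTER_CUBIC))
E
```

```text
(no output)
```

View pics/topc.png

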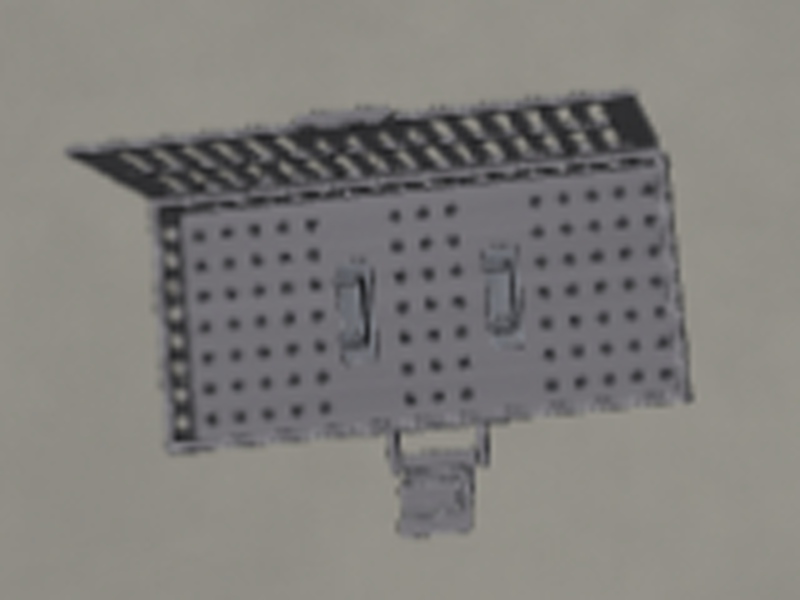

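View pics/topr.png

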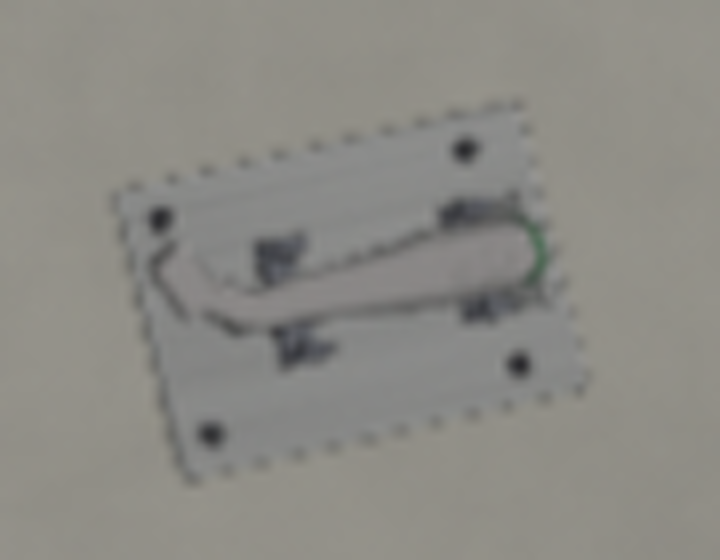

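View pics/sidec.png

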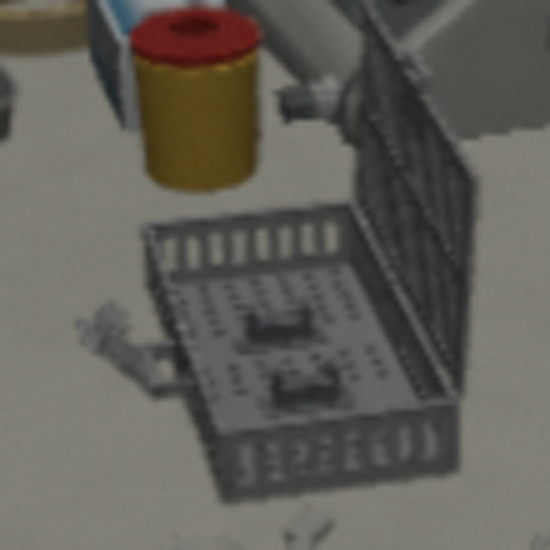

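View pics/sider.png

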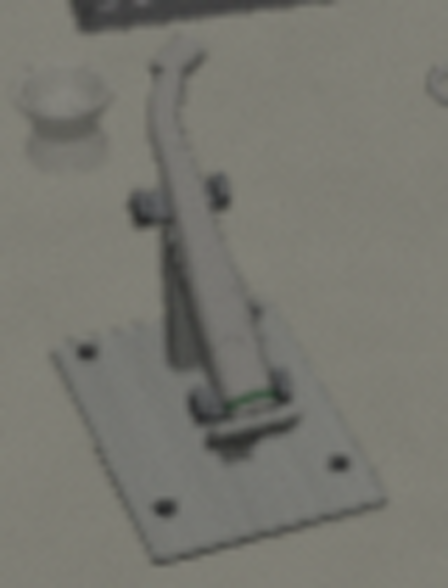

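```bash
cat > h.py <<'E'
import cv2, numpy as np
from workcell import bot, viewer
from scipy.spatial.transform import Rotation as R
def ray(c,px):
    K=np.array([[c["fx"],0,c["cx"]],[0,c["fy"],c["cy"]],[0,0,1.]])
    p=cv2.undistortPoints(np.array(px,float).reshape(-1,1,2),K,np.array(c["dist"],float)).reshape(-1,2)
    d=np.c_[p,np.ones(len(p))]@np.array(c["T"])[:3,:3].T
    return np.array(c["T"])[:3,3],d
def onz(c,px,z):
    o,d=ray(c,px); z=np.broadcast_to(z,len(d)); return o+d*((z-o[2])/d[:,2])[:,None]
def proj(c,P):
    T=np.linalg.inv(np.array(c["T"])); K=np.array([[c["fx"],0,c["cx"]],[0,c["fy"],c["cy"]],[0,0,1.]])
    return cv2.projectPoints(np.array(P,float).reshape(-1,1,3),cv2.Rodrigues(T[:3,:3])[0],T[:3,3],K,np.array(c["dist"],float))[0].reshape(-1,2)
def tri(c1,p1,c2,p2):
    o1,d1=ray(c1,[p1]);o2,d2=ray(c2,[p2]);d1=d1[0];d2=d2[0]
    A=np.c_[d1,-d2];s=np.linalg.lstsq(A,o2-o1,rcond=None)[0]
    a=o1+s[0]*d1;b=o2+s[1]*d2;return (a+b)/2,np.linalg.norm(a-b)
def delta(Pt,Rt):
    """cm in tool axes, turn in 8deg units, from current pose to target pos and Rotation"""
    s=bot.read_state(); R0=R.from_quat(s["ee_rot"])
    return np.round(R0.inv().apply(np.array(Pt)-s["ee_pos"])*100,2), np.round((R0.inv()*Rt).as_rotvec()/np.radians(8),2)
E
python3 - <<'E'
from h import *
c=viewer.get_calibration("top")
f=onz(c,np.array([(115,195),(522,103),(588,388),(190,483)])/8+[360,260],.007)
print("foot",f.round(4),f.mean(0).round(4)); print([np.linalg.norm(f[i]-f[i-1]).round(4) for i in range(4)])
e=(f[0]+f[3]-f[1]-f[2]);print("yaw of +x",np.arctan2(e[1],e[0]))
r=onz(c,np.array([(170,450),(688,400),(662,158),(155,205)])/[5,4.8]+[150,225],.038)
print("rim",r.round(4),r.mean(0).round(4)); print([np.linalg.norm(r[i]-r[i-1]).round(4) for i in range(4)])
e=r[0]-r[1]+r[3]-r[2];print("cass y yaw-90",np.degrees(np.arctan2(-e[0],e[1])))
s=bot.read_state();print(R.from_quat(s["ee_rot"]).as_matrix().round(3))
T=np.array(viewer.get_calibration("wrist")["T"]);
W=np.eye(4);W[:3,:3]=R.from_quat(s["ee_rot"]).as_matrix();W[:3,3]=s["ee_pos"]
np.save("cam.npy",np.linalg.inv(W)@T);print((np.linalg.inv(W)@T).round(3))
E
```

```text
foot [[ 0.5189 -0.0987  0.007 ]
 [ 0.5432 -0.1957  0.007 ]
 [ 0.4761 -0.211   0.007 ]
 [ 0.4518 -0.117   0.007 ]] [ 0.4975 -0.1556  0.007 ]
[np.float64(0.0696), np.float64(0.1), np.float64(0.0688), np.float64(0.0971)]
yaw of +x 1.820536019071564
rim [[0.4446 0.2503 0.038 ]
 [0.469  0.062  0.038 ]
 [0.561  0.075  0.038 ]
 [0.5377 0.2623 0.038 ]] [0.5031 0.1624 0.038 ]
[np.float64(0.0939), np.float64(0.1898), np.float64(0.093), np.float64(0.1887)]
cass y yaw-90 7.240189405324252
[[-0.     0.27  -0.963]
 [ 0.001 -0.963 -0.27 ]
 [-1.    -0.001 -0.   ]]
[[ 0.001 -0.254  0.967 -0.168]
 [ 1.    -0.    -0.001 -0.   ]
 [ 0.     0.967  0.254 -0.074]
 [ 0.     0.     0.     1.   ]]
```

View pics/wrist0.png

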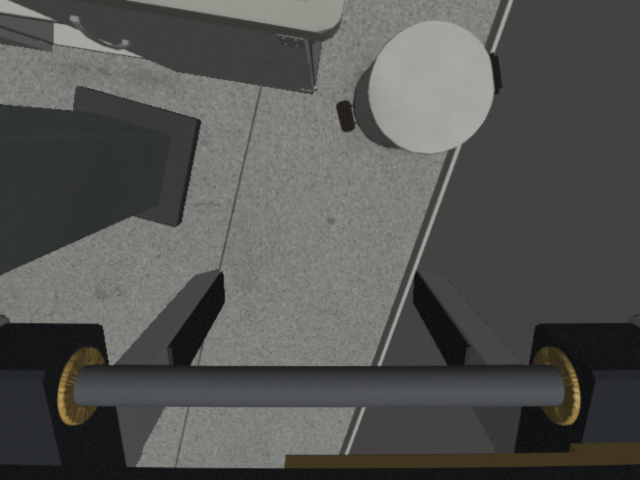

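```bash
cat >> h.py <<'E'
def hp_frame(yaw,slope=np.radians(35)):
    u=np.array([np.cos(yaw),np.sin(yaw),0]); z=np.array([0,0,1.])
    hx=u*np.cos(slope)+z*np.sin(slope); hz=-u*np.sin(slope)+z*np.cos(slope)
    return hx,np.cross(hz,hx),hz
E
python3 - <<'E'
from h import *
hx,hy,hz=hp_frame(1.82)
print(hx,hy,hz)
c=np.array([.4986,-.160,.0566])
Rt=R.from_matrix(np.c_[-hz,-hy,-hx])
print(delta(c+.12*hz,Rt))
ct=viewer.get_calibration("top");cs=viewer.get_calibration("side")
tt=np.array([435,528])/[5,4.8]+[150,225]
for p in ([95,338],[85,330],[100,330]):
    print(tri(ct,tt,cs,np.array(p)/5+[195,155]))
# bottle top, suture etc
print(onz(ct,[[130,145],[285,155],[165,172],[232,165]],[.15,.07,0,.059]))
E
```

```text
[-0.20202936  0.79384772  0.57357644] [-9.69109129e-01 -2.46632310e-01 -2.77555756e-17] [ 0.14146248 -0.55585816  0.81915204]
(array([  6.13, -21.69, -43.5 ]), array([-10.7 ,   3.45,  -3.37]))
(array([0.42223314, 0.1525303 , 0.03416451]), np.float64(0.007772929856763814))
(array([0.42042053, 0.15176004, 0.03853628]), np.float64(0.003789889257912032))
(array([0.42348527, 0.15182152, 0.0381975 ]), np.float64(0.009942146055309147))
[[0.73237141 0.33148568 0.15      ]
 [0.74837288 0.0750721  0.07      ]
 [0.73252181 0.3205605  0.        ]
 [0.73048539 0.17432802 0.059     ]]
```

Emit:
{"op": "step_arm", "data": {
  "hand": [0.2, 0.2, 0.2, 0.2, 0.2, 0.2, 0.2, 0.2, 0.2, 0.2],
  "delta_pos": [
    [0.6, -2.2, -4.4],
    [1.2, -4.3, -8.7],
    [1.8, -6.5, -13],
    [2.4, -8.7, -17.4],
    [3, -10.8, -21.7],
    [3.7, -13, -26.1],
    [4.3, -15.2, -30.4],
    [4.9, -17.4, -34.8],
    [5.5, -19.5, -39.1],
    [6.1, -21.7, -43.5]
  ],
  "turn": [
    [-1.07, 0.345, -0.337],
    [-2.14, 0.69, -0.674],
    [-3.21, 1.03, -1.01],
    [-4.28, 1.38, -1.35],
    [-5.35, 1.72, -1.68],
    [-6.42, 2.07, -2.02],
    [-7.49, 2.41, -2.36],
    [-8.56, 2.76, -2.7],
    [-9.63, 3.1, -3.03],
    [-10.7, 3.45, -3.37]
  ]
}}

```text
t: 1.4
ee_pos: [0.5165, -0.2259, 0.1546]
ee_rot: [0.543, 0.702, -0.282, 0.365]
ft_force: [0.3, -0.9, -0.3]
width: 0.0565
```

```bash
python3 - <<'E'
from h import *
s=bot.read_state(); print(s["joint_pos"].round(2), s["ee_pos"].round(4)); c=viewer.get_calibration("wrist")
im=viewer.snapshot("wrist"); cv2.imwrite("pics/w1.png",im); np.save("w1.npy",c,allow_pickle=True)
hx,hy,hz=hp_frame(1.82); p=np.array([.4986,-.160,.0566])
print("body centre",proj(c,[p,p+.038*hx,p-.038*hx]))
E
```

```text
[-0.75  0.57  1.35  0.32  1.75 -1.03] [ 0.5165 -0.2259  0.1546]
body centre [[317.29421705 233.82327204]
 [317.48254383 184.34124833]
 [317.11850651 280.21313261]]
```

View pics/w1.png

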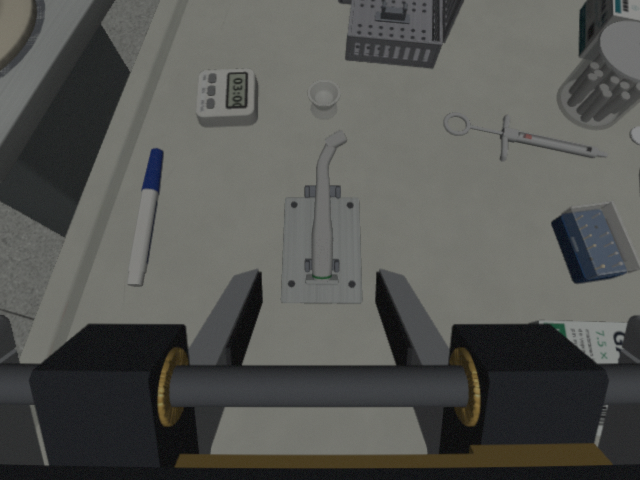

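```bash
python3 - <<'E'
import cv2
t=cv2.imread("pics/w1.png")
cv2.imwrite("pics/w1z.png",cv2.resize(t[175:310,270:375],None,fx=4.4,fy=4.4,interpolation=cv2.INTER_CUBIC))
E
```

```text
(no output)
```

View pics/w1z.png

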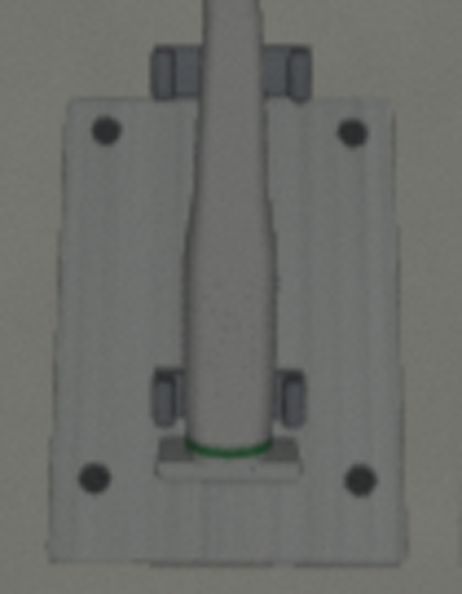

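```bash
python3 - <<'E'
from h import *
c=np.load("w1.npy",allow_pickle=True).item()
hx,hy,hz=hp_frame(1.82); p=np.array([.4986,-.160,.0566])
def onplane(px,q):
    o,d=ray(c,[px]); d=d[0]; return o+d*(np.dot(q-o,hz)/np.dot(d,hz))
for nm,px,h in [("upS",(322.6,191.4),-.0025),("loS",(321.9,265.4),-.0025),("mid",(322.3,234),0.004)]:
    X=onplane(px,p+h*hz); e=X-p; print(nm,[round(float(e@a)*1000,1) for a in(hx,hy,hz)])
print("foot",onz(c,np.array([(72,98),(392,100),(405,565),(50,562)])/4.4+[270,175],[.007]*4).round(4),onz(c,np.array([(72,98),(392,100),(405,565),(50,562)])/4.4+[270,175],[.007]*4).mean(0))
E
```

```text
upS [32.4, -3.9, -2.5]
loS [-26.4, -3.7, -2.5]
mid [0.9, -3.8, 4.0]
foot [[ 0.4566 -0.1139  0.007 ]
 [ 0.5227 -0.0972  0.007 ]
 [ 0.5465 -0.1936  0.007 ]
 [ 0.4801 -0.2102  0.007 ]] [ 0.50148801 -0.15371876  0.007     ]
```

```bash
python3 - <<'E'
from h import *
hx,hy,hz=hp_frame(1.817); p=np.array([.502,-.157,.0566])
Rt=R.from_matrix(np.c_[-hz,-hy,-hx])
print(delta(p+.035*hz,Rt))
E
```

```text
(array([ 8.22, -0.29,  0.07]), array([ 0.11, -0.05,  0.02]))
```

```bash
python3 - <<'E'
from h import *
s=bot.read_state();print(s["t"],s["ee_pos"],s["ee_rot"]); print(R.from_quat(s["ee_rot"]).as_matrix().round(3))
hx,hy,hz=hp_frame(1.817); p=np.array([.502,-.157,.0566]); print((p+.035*hz), p+.035*hz-s["ee_pos"])
E
```

```text
1.45 [ 0.5213643  -0.22126313  0.15276869] [ 0.54279793  0.70344907 -0.27729447  0.36556475]
[[-0.143  0.966  0.213]
 [ 0.561  0.257 -0.787]
 [-0.815  0.007 -0.579]]
[ 0.5068928  -0.1764698   0.08527032] [-0.0144715   0.04479333 -0.06749837]
```

Emit:
{"op": "step_arm", "data": {
  "hand": [0.2, 0.2, 0.2, 0.2, 0.2, 0.2],
  "delta_pos": [
    [1.5, -0.1, 0],
    [3, -0.2, 0],
    [4.5, -0.3, 0.1],
    [6, -0.3, 0.1],
    [6, -0.3, 0.1],
    [6, -0.3, 0.1]
  ],
  "turn": [
    [0.05, 0, 0],
    [0.1, -0.05, 0],
    [0.1, -0.05, 0],
    [0.1, -0.05, 0],
    [0.1, -0.05, 0],
    [0.1, -0.05, 0]
  ]
}}

```text
t: 2.2
ee_pos: [0.5102, -0.1896, 0.1035]
ee_rot: [0.545, 0.7, -0.284, 0.364]
ft_force: [-0.3, -0.1, -0.2]
width: 0.0562
```

```bash
python3 - <<'E'
from h import *
s=bot.read_state(); print(s["ee_pos"].round(4),s["dq"].round(3)); c=viewer.get_calibration("wrist")
im=viewer.snapshot("wrist"); cv2.imwrite("pics/w2.png",im); np.save("w2.npy",c,allow_pickle=True)
cv2.imwrite("pics/w2z.png",cv2.resize(im[100:350,220:420],None,fx=2.4,fy=2.4,interpolation=cv2.INTER_CUBIC))
print(bot.read_state()["ee_pos"])
E
```

```text
[ 0.5102 -0.1896  0.1035] [ 0.001 -0.001 -0.011  0.001  0.003  0.   ]
[ 0.51037888 -0.18974558  0.10358012]
```

View pics/w2z.png

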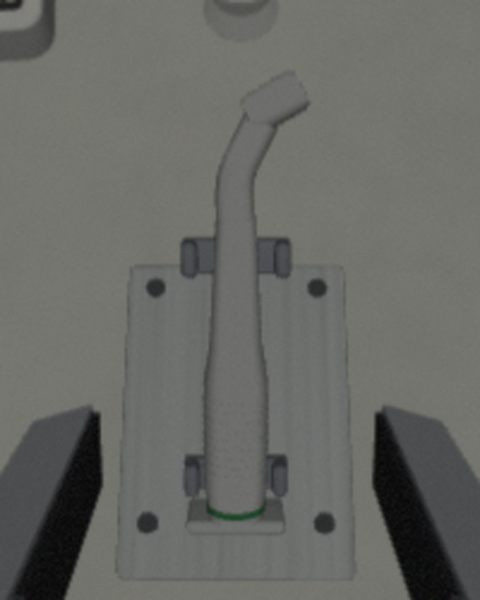

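```bash
python3 - <<'E'
from h import *
c=np.load("w2.npy",allow_pickle=True).item()
hx,hy,hz=hp_frame(1.817); p=np.array([.502,-.157,.0566])
def onplane(px,q):
    o,d=ray(c,[px]); d=d[0]; return o+d*(np.dot(q-o,hz)/np.dot(d,hz))
f=lambda a,b:(a/2.4+220,b/2.4+100)
for nm,px,h in [("upS",f(236,256),-.0025),("loS",f(236,475),-.0025),("mid",f(237.5,366),0.004)]:
    X=onplane(px,p+h*hz); e=X-p; print(nm,[round(float(e@a)*1000,1) for a in(hx,hy,hz)])
q=onz(c,[f(131,266),f(344,266),f(354,579),f(118,578)],[.007]*4);print(q.round(4),q.mean(0).round(4))
for a,b in((0,3),(1,2)): e=q[a]-q[b];print(np.arctan2(e[1],e[0]),np.linalg.norm(e))
Rt=R.from_matrix(np.c_[-hz,-hy,-hx]);print(delta(p,Rt))
E
```

```text
upS [31.0, 0.2, -2.5]
loS [-28.1, 0.2, -2.5]
mid [4.3, -0.2, 4.0]
[[ 0.4557 -0.1142  0.007 ]
 [ 0.5229 -0.0972  0.007 ]
 [ 0.5461 -0.1931  0.007 ]
 [ 0.4799 -0.2096  0.007 ]] [ 0.5011 -0.1535  0.007 ]
1.818809474486636 0.09835411883979069
1.8081345162537081 0.09863961743160425
(array([ 5.79, -0.01, -0.08]), array([0.01, 0.01, 0.01]))
```

Emit:
{"op": "step_arm", "data": {
  "hand": [0.2, 0.2, 0.2, 0.2, 0.2, 0.2, 0.2],
  "delta_pos": [
    [1, 0, 0],
    [2.2, 0, 0],
    [3.4, 0, 0],
    [4.6, 0, -0.05],
    [5.5, 0, -0.05],
    [6, 0, -0.05],
    [6, 0, -0.05]
  ],
  "turn": [
    [0, 0, 0],
    [0, 0, 0],
    [0, 0, 0],
    [0, 0, 0],
    [0, 0, 0],
    [0, 0, 0],
    [0, 0, 0]
  ]
}}

```text
t: 3.12
ee_pos: [0.5017, -0.1558, 0.0545]
ee_rot: [0.544, 0.7, -0.284, 0.365]
ft_force: [0.1, -0.1, -0.3]
width: 0.056
```

```bash
python3 - <<'E'
from h import *
hx,hy,hz=hp_frame(1.817); p=np.array([.502,-.157,.0566])
Rt=R.from_matrix(np.c_[-hz,-hy,-hx]);print(delta(p-.002*hz,Rt), bot.read_state()["ft_force"])
im=viewer.snapshot("wrist"); cv2.imwrite("pics/w3.png",im)
im=viewer.snapshot("side"); cv2.imwrite("pics/s3.png",cv2.resize(im[170:370,150:350],None,fx=3,fy=3,interpolation=cv2.INTER_CUBIC))
E
```

```text
(array([-0.04, -0.  , -0.03]), array([0.01, 0.01, 0.01])) [ 0.0530148  -0.06029364 -0.27216597]
```

View pics/w3.png

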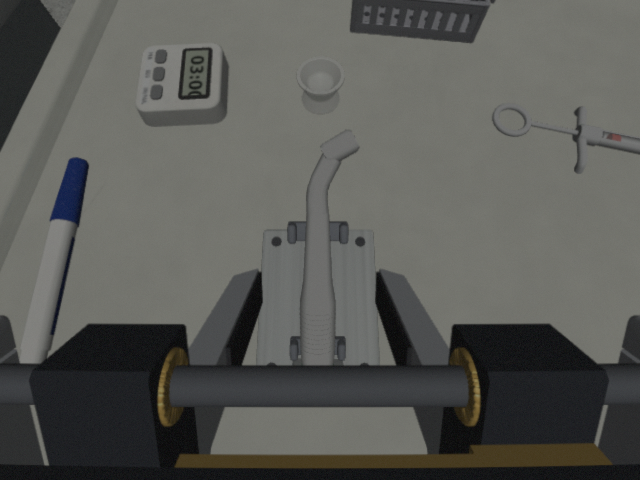

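View pics/s3.png

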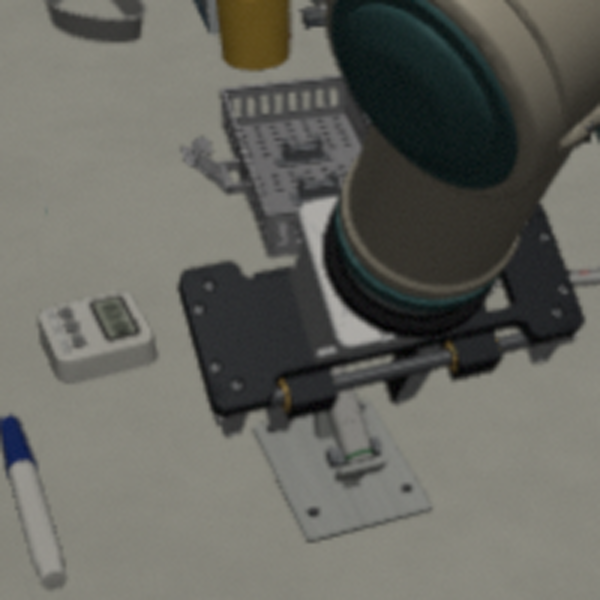

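Emit:
{"op": "step_arm", "data": {
  "hand": [-1, -1, -1, -1, -1, -1],
  "delta_pos": [
    [0, 0, 0],
    [0, 0, 0],
    [0, 0, 0],
    [0, 0, 0],
    [0, 0, 0],
    [0, 0, 0]
  ],
  "turn": [
    [0, 0, 0],
    [0, 0, 0],
    [0, 0, 0],
    [0, 0, 0],
    [0, 0, 0],
    [0, 0, 0]
  ],
  "squeeze": 20
}}

```text
t: 3.98
ee_pos: [0.502, -0.1564, 0.0548]
ee_rot: [0.544, 0.7, -0.284, 0.365]
ft_force: [0.0, -0.6, 0.5]
width: 0.0157
```

Emit:
{"op": "step_arm", "data": {
  "hand": [-1, -1, -1, -1, -1, -1, -1, -1],
  "delta_pos": [
    [0, 0, 0],
    [-0.3, 0, 0],
    [-0.9, 0, 0],
    [-1.8, 0, 0],
    [-3, 0, 0],
    [-4.5, 0, 0],
    [-6, 0, 0],
    [-6, 0, 0]
  ],
  "turn": [
    [0, 0, 0],
    [0, 0, 0],
    [0, 0, 0],
    [0, 0, 0],
    [0, 0, 0],
    [0, 0, 0],
    [0, 0, 0],
    [0, 0, 0]
  ]
}}

```text
t: 4.97
ee_pos: [0.5113, -0.1909, 0.105]
ee_rot: [0.545, 0.699, -0.284, 0.366]
ft_force: [0.5, -0.7, -1.4]
width: 0.0159
```

```bash
python3 - <<'E'
from h import *
s=bot.read_state(); print(s["ee_pos"],s["width"],s["ft_force"]); c=viewer.get_calibration("wrist"); np.save("w4.npy",c,allow_pickle=True)
im=viewer.snapshot("wrist"); cv2.imwrite("pics/w4.png",im)
E
```

```text
[ 0.51130382 -0.19093313  0.10504695] 0.015863065555235454 [ 0.49113895 -0.68522995 -1.42010647]
```

View pics/w4.png

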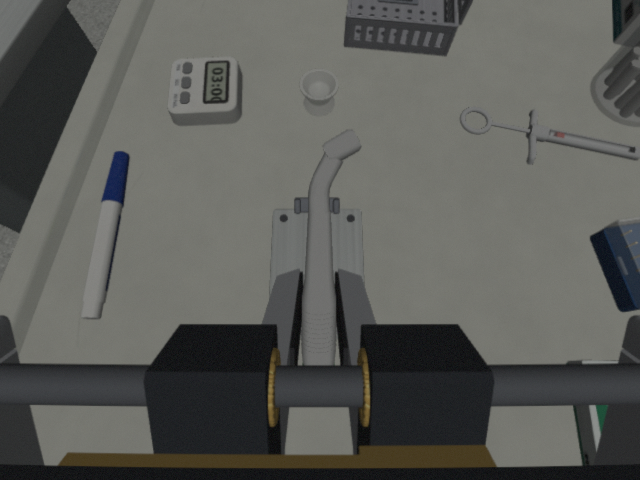

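```bash
cat >> h.py <<'E'
def place_R(psi,al):
    cx=np.array([np.cos(psi),np.sin(psi),0]);cy=np.array([-np.sin(psi),np.cos(psi),0]);z=np.array([0,0,1.])
    return R.from_matrix(np.c_[np.sin(al)*cx-np.cos(al)*z,np.cos(al)*cx+np.sin(al)*z,-cy])
E
python3 - <<'E'
from h import *
print(delta([.505,.16,.2],place_R(.126,np.radians(7))))
E
```

```text
(array([ 11.63,   8.03, -33.44]), array([ 0.58, -4.4 ,  1.11]))
```

Emit:
{"op": "step_arm", "data": {
  "hand": [-1, -1, -1, -1, -1, -1, -1, -1, -1, -1],
  "delta_pos": [
    [0.8, 0.6, -2.4],
    [2.1, 1.5, -6],
    [3.5, 2.4, -10],
    [4.9, 3.4, -14],
    [6.3, 4.3, -18],
    [7.7, 5.3, -22],
    [9, 6.2, -26],
    [10.3, 7.1, -29.6],
    [11.2, 7.7, -32.2],
    [11.6, 8, -33.4]
  ],
  "turn": [
    [0, -0.3, 0.1],
    [0.1, -0.8, 0.2],
    [0.2, -1.3, 0.3],
    [0.3, -1.8, 0.5],
    [0.3, -2.4, 0.6],
    [0.4, -2.9, 0.7],
    [0.5, -3.4, 0.9],
    [0.5, -3.9, 1],
    [0.6, -4.3, 1.1],
    [0.6, -4.4, 1.1]
  ]
}}

```text
t: 6.28
ee_pos: [0.5031, 0.1619, 0.2]
ee_rot: [0.498, 0.502, -0.435, 0.558]
ft_force: [0.1, 0.4, -0.9]
width: 0.0158
```

Emit:
{"op": "step_arm", "data": {
  "hand": [-1, -1],
  "delta_pos": [
    [0, 0, 0],
    [0, 0, 0]
  ],
  "turn": [
    [0, 0, 0],
    [0, 0, 0]
  ]
}}

```text
t: 6.52
ee_pos: [0.5022, 0.1615, 0.1994]
ee_rot: [0.497, 0.502, -0.436, 0.557]
ft_force: [-0.2, 0.3, -1.4]
width: 0.0154
```

```bash
python3 - <<'E'
from h import *
s=bot.read_state(); print(s["joint_pos"].round(2),s["ee_pos"],s["width"],s["ft_force"],s["dq"].round(3)); c=viewer.get_calibration("wrist"); np.save("w5.npy",c,allow_pickle=True)
im=viewer.snapshot("wrist"); cv2.imwrite("pics/w5.png",im)
c=viewer.get_calibration("side")
im=viewer.snapshot("side"); cv2.imwrite("pics/s5.png",im)
E
```

```text
[ 0.18  0.15  1.72 -0.01  1.15  0.06] [0.50219811 0.16148174 0.19935861] 0.015449948055376108 [-0.23918086  0.27345811 -1.44125425] [-0.019  0.001 -0.003 -0.004 -0.003  0.002]
```

View pics/w5.png

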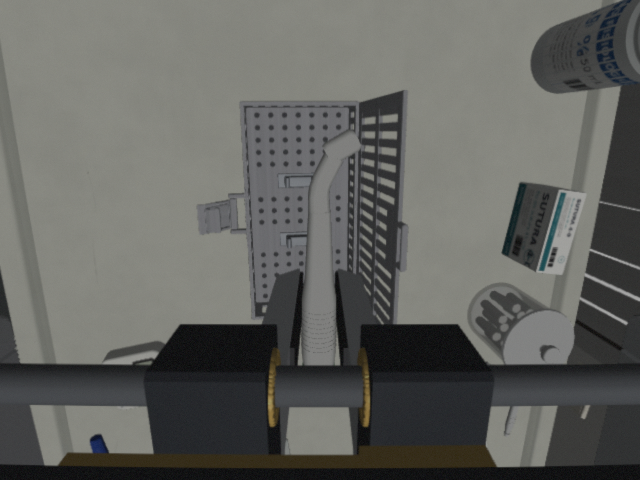

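View pics/s5.png

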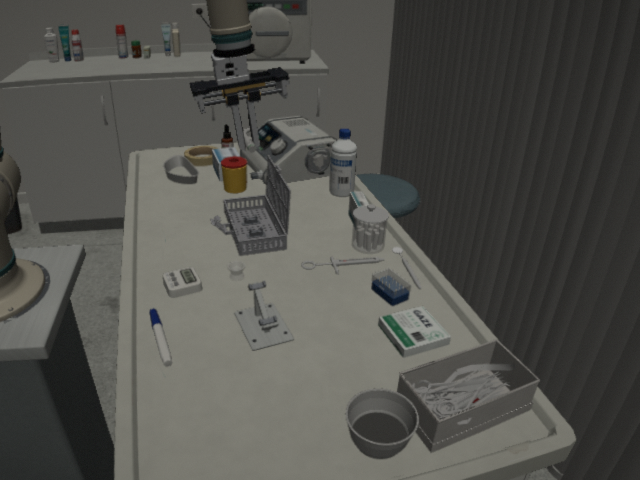

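```bash
python3 - <<'E'
import cv2
t=cv2.imread("pics/w5.png")
cv2.imwrite("pics/w5z.png",cv2.resize(t[90:335,190:420],None,fx=2.4,fy=2.4,interpolation=cv2.INTER_CUBIC))
E
```

```text
(no output)
```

View pics/w5z.png

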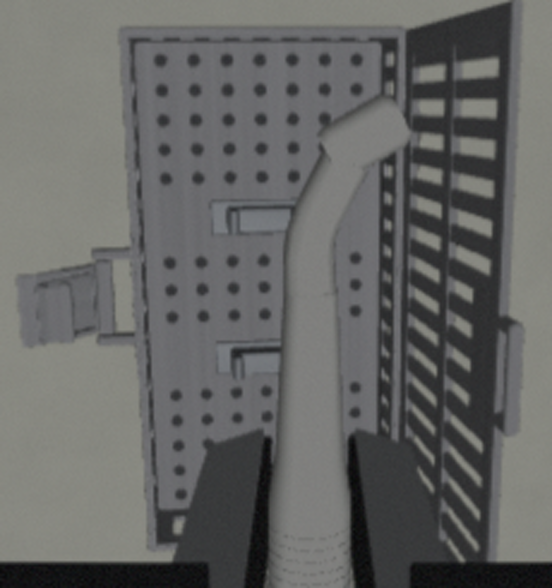

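```bash
python3 - <<'E'
from h import *
c=np.load("w5.npy",allow_pickle=True).item()
f=lambda a,b:(a/2.4+190,b/2.4+90)
A,B,C=onz(c,[f(121,29),f(404,28),f(150,548)],[.038]*3)
print(A,B,C, np.linalg.norm(B-A),np.linalg.norm(A-C))
e=A-C; psi=np.arctan2(-e[0],e[1]); e2=B-A; print(psi,np.arctan2(e2[1],e2[0]))
psi=.126
cx=np.array([np.cos(psi),np.sin(psi),0]);cy=np.array([-np.sin(psi),np.cos(psi),0])
O=(B+C)/2; print("O",O, "fromA",A+.048*cx-.095*cy)
k=onz(c,[f(212,202),f(212,234),f(217,343),f(217,373),f(100,250),f(100,340)],[.0237]*4+[.0165]*2)
print([( (q-O)@cx*1000, (q-O)@cy*1000) for q in k])
E
```

```text
[0.44647133 0.25355832 0.038     ] [0.54114635 0.26670575 0.038     ] [0.47177823 0.06658023 0.038     ] 0.09558354701514171 0.1886829255225203
0.1345293747286609 0.13798656218869618
O [0.50646229 0.16664299 0.038     ] fromA [0.50602916 0.16534345 0.038     ]
[(np.float64(-19.73007357934876), np.float64(34.86912145377007)), (np.float64(-20.02286410245681), np.float64(23.158272985105704)), (np.float64(-19.18591948778186), np.float64(-18.320718610447365)), (np.float64(-19.474893761194863), np.float64(-30.172647756446974)), (np.float64(-61.61715551535683), np.float64(16.886002062105465)), (np.float64(-63.516699577563394), np.float64(-17.665199840074813))]
```

```bash
python3 - <<'E'
from h import *
c=np.load("w5.npy",allow_pickle=True).item()
f=lambda a,b:(a/2.4+190,b/2.4+90)
psi=.134
cx=np.array([np.cos(psi),np.sin(psi),0]);cy=np.array([-np.sin(psi),np.cos(psi),0])
O=np.array([.5062,.166,0])
for z in(.005,.012,.017):
  k=onz(c,[f(212,202),f(212,234),f(217,343),f(217,373),f(245,222),f(245,355)],[z]*6)
  print(z,[( round((q-O)@cx*1000,1), round((q-O)@cy*1000,1)) for q in k])
# handpiece: head tip, rear; body centreline
# latch tab
for z in(.03,.035,.04):
  k=onz(c,[f(20,310),f(35,310)],[z]*2); print(z,[( round((q-O)@cx*1000,1), round((q-O)@cy*1000,1)) for q in k])
# lid edge: outer corner(520,2), y range
for th in (1.6,1.7,1.8,1.9):
  P=[O+cx*(.048-.096*np.cos(th))+cy*y+np.array([0,0,.038+.096*np.sin(th)]) for y in(.095,-.095)]
  print(th,((proj(c,P)-[190,90])*2.4).round(0).tolist())
s=bot.read_state();print(delta(O+[0,0,.2],place_R(psi,np.radians(7))))
E
```

```text
0.005 [(np.float64(-18.8), np.float64(33.7)), (np.float64(-19.2), np.float64(21.4)), (np.float64(-18.7), np.float64(-22.4)), (np.float64(-19.1), np.float64(-34.9)), (np.float64(-6.3), np.float64(25.7)), (np.float64(-7.6), np.float64(-27.8))]
0.012 [(np.float64(-18.9), np.float64(34.4)), (np.float64(-19.3), np.float64(22.3)), (np.float64(-18.8), np.float64(-20.6)), (np.float64(-19.2), np.float64(-32.8)), (np.float64(-6.7), np.float64(26.6)), (np.float64(-8.0), np.float64(-25.9))]
0.017 [(np.float64(-19.0), np.float64(34.9)), (np.float64(-19.4), np.float64(23.0)), (np.float64(-18.9), np.float64(-19.3)), (np.float64(-19.3), np.float64(-31.4)), (np.float64(-6.9), np.float64(27.2)), (np.float64(-8.2), np.float64(-24.5))]
0.03 [(np.float64(-89.4), np.float64(-1.0)), (np.float64(-84.2), np.float64(-1.2))]
0.035 [(np.float64(-88.5), np.float64(0.1)), (np.float64(-83.3), np.float64(-0.1))]
0.04 [(np.float64(-87.5), np.float64(1.1)), (np.float64(-82.4), np.float64(1.0))]
1.6 [[500.0, -2.0], [471.0, 680.0]]
1.7 [[537.0, -1.0], [501.0, 676.0]]
1.8 [[571.0, -0.0], [530.0, 670.0]]
1.9 [[602.0, 1.0], [556.0, 662.0]]
(array([ 0.  ,  0.41, -0.46]), array([-0.06,  0.01,  0.03]))
```

```bash
cat >> h.py <<'E'
psi=.134
cx=np.array([np.cos(psi),np.sin(psi),0]);cy=np.array([-np.sin(psi),np.cos(psi),0])
O=np.array([.5062,.166,0])
def C(x,y,z): return O+cx*x/1000+cy*y/1000+np.array([0,0,z/1000])
E
python3 - <<'E'
from h import *
print(delta(C(15,0,123),place_R(psi+.26,0)));print(delta(C(54.5,0,123),place_R(psi+.26,0)))
E
```

```text
(array([ 7.82,  0.99, -0.48]), array([-1.92,  0.12, -0.84]))
(array([ 8.29,  4.92, -0.51]), array([-1.92,  0.12, -0.84]))
```

Emit:
{"op": "step_arm", "data": {
  "hand": [-1, -1, -1, -1, -1, -1, -1, -1, -1, -1],
  "delta_pos": [
    [2, 0.2, -0.1],
    [4, 0.5, -0.2],
    [6, 0.8, -0.4],
    [7.8, 1, -0.5],
    [7.8, 1.5, -0.5],
    [7.9, 2.3, -0.5],
    [8, 3.2, -0.5],
    [8.1, 4, -0.5],
    [8.2, 4.6, -0.5],
    [8.3, 4.9, -0.5]
  ],
  "turn": [
    [-0.5, 0, -0.2],
    [-1, 0.1, -0.4],
    [-1.5, 0.1, -0.6],
    [-1.9, 0.1, -0.8],
    [-1.9, 0.1, -0.8],
    [-1.9, 0.1, -0.8],
    [-1.9, 0.1, -0.8],
    [-1.9, 0.1, -0.8],
    [-1.9, 0.1, -0.8],
    [-1.9, 0.1, -0.8]
  ]
}}

```text
t: 7.88
ee_pos: [0.5605, 0.1733, 0.1229]
ee_rot: [0.394, 0.586, -0.392, 0.59]
ft_force: [-0.4, 0.0, -1.6]
width: 0.0158
```

```bash
python3 - <<'E'
from h import *
s=bot.read_state(); print(s["ee_pos"],s["width"],s["ft_force"]); print(delta(C(54.5,0,123),place_R(psi+.26,0)))
c=viewer.get_calibration("wrist"); np.save("w6.npy",c,allow_pickle=True)
im=viewer.snapshot("wrist"); cv2.imwrite("pics/w6.png",im)
im=viewer.snapshot("side"); cv2.imwrite("pics/s6.png",cv2.resize(im[80:280,160:360],None,fx=3,fy=3,interpolation=cv2.INTER_CUBIC))
E
```

```text
[0.56049508 0.17328145 0.12291049] 0.015754784097909154 [-0.41782468  0.03055391 -1.63315944]
(array([-0.01, -0.03, -0.01]), array([-0.02,  0.02, -0.04]))
```

View pics/w6.png

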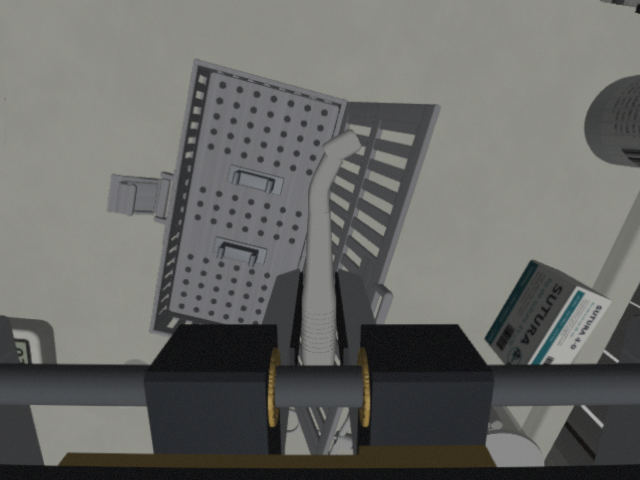

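View pics/s6.png

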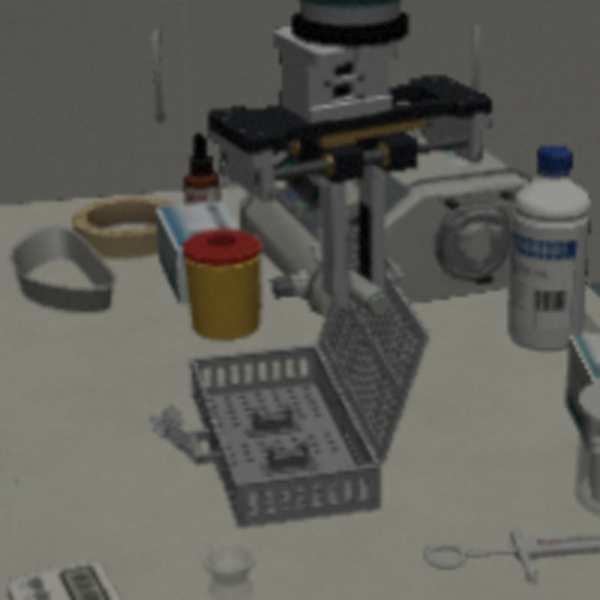

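```bash
python3 - <<'E'
from h import *
c=np.load("w6.npy",allow_pickle=True).item()
A,B,D=onz(c,[(196,60),(345,100),(152,332)],[.038]*3)
print(np.linalg.norm(A-B),np.linalg.norm(A-D),np.arctan2(*( (B-A)[[1,0]])),np.arctan2(-(A-D)[0],(A-D)[1]))
print("O est",(B+D)/2,A+.048*cx-.095*cy)
k=onz(c,[(255,178),(241,248)],[.010]*2);print([((q-O)@cx*1e3,(q-O)@cy*1e3) for q in k])
for th in (1.85,1.9,1.95,2.0):
  print(th,proj(c,[C(48-96*np.cos(th),95,38+96*np.sin(th))]).round(0).tolist())
im=cv2.imread("pics/w6.png");cv2.imwrite("pics/w6z.png",cv2.resize(im[40:345,100:450],None,fx=2,fy=1.95,interpolation=cv2.INTER_CUBIC))
E
```

```text
0.09378529518985444 0.18889408292667217 0.13989781520971012 0.14023759000343167
O est [0.50706445 0.16670064 0.038     ] [0.50768992 0.16594608 0.038     ]
[(np.float64(0.13042733848963342), np.float64(29.66624055050963)), (np.float64(1.1495737638076842), np.float64(-24.73841956644469))]
1.85 [[428.0, 101.0]]
1.9 [[438.0, 104.0]]
1.95 [[447.0, 107.0]]
2.0 [[455.0, 111.0]]
```

View pics/w6z.png

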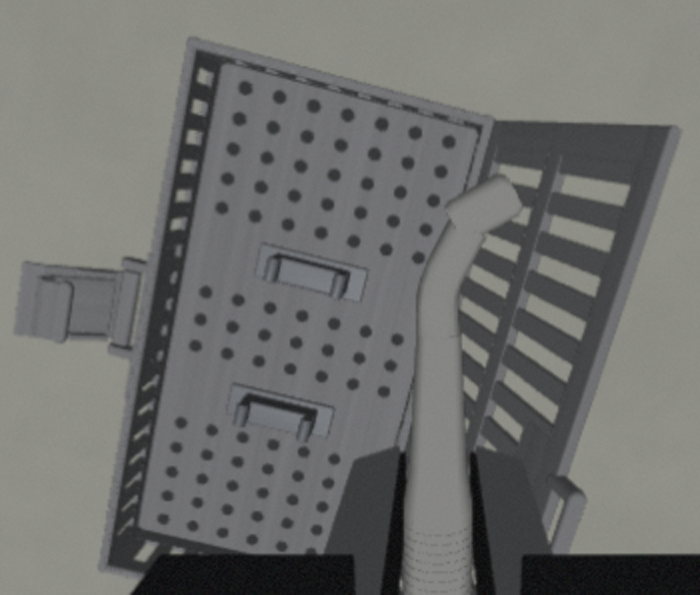

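```bash
python3 - <<'E'
from h import *
c=np.load("w6.npy",allow_pickle=True).item()
g=lambda a,b:(100+a/2,40+b/1.95)
k=onz(c,[g(311,272.5),g(280,410)],[.006]*2);print([((q-O)@cx*1e3,(q-O)@cy*1e3) for q in k], np.linalg.norm(k[0]-k[1]),k.mean(0))
e=k[0]-k[1];print(np.arctan2(-e[0],e[1]))
A,B,D=onz(c,[g(190,38),g(494,117),g(101,570)],[.038]*3);print((B+D)/2,np.linalg.norm(A-B),np.linalg.norm(A-D),np.arctan2(-(A-D)[0],(A-D)[1]))
E
```

```text
[(np.float64(0.2673197669755126), np.float64(27.90650666762339)), (np.float64(0.29574315736676154), np.float64(-28.09163146375052))] 0.055998145344909 [0.50649137 0.16594588 0.006     ]
0.13450757737486943
[0.50716518 0.1666069  0.038     ] 0.09563129384805874 0.18955750495236487 0.1381824464198345
```

Emit:
{"op": "step_arm", "data": {
  "hand": [-1, -1, -1, -1, -1, -1, -1, -1, -1],
  "delta_pos": [
    [0, 0.2, 0],
    [0, 0.4, 0],
    [0, 0.4, 0],
    [-0.5, -0.5, 0],
    [-1.5, -2, 0],
    [-2, -4, 0],
    [-2, -5.5, 0],
    [-2, -5.7, 0],
    [-2, -5.7, 0]
  ],
  "turn": [
    [0, 0, 0],
    [0, 0, 0],
    [0, 0, 0],
    [0, 0, 0],
    [0, 0, 0],
    [0.7, 0, 0.3],
    [1.3, 0, 0.6],
    [1.9, 0, 0.85],
    [1.9, 0, 0.85]
  ]
}}

```text
t: 9.1
ee_pos: [0.5061, 0.1512, 0.1435]
ee_rot: [0.503, 0.504, -0.43, 0.555]
ft_force: [-0.3, 1.1, 0.0]
width: 0.0155
```

```bash
python3 - <<'E'
from h import *
s=bot.read_state(); print(s["ee_pos"],s["width"],s["ft_force"])
a=np.radians(7);Rp=place_R(.1345,a);tx=Rp.as_matrix()[:,0]
for zc in (85,45,27): print(zc,delta(C(0.3,0,zc)+.002*tx,Rp))
c=viewer.get_calibration("wrist"); np.save("w7.npy",c,allow_pickle=True)
im=viewer.snapshot("wrist"); cv2.imwrite("pics/w7.png",im)
im=viewer.snapshot("side"); cv2.imwrite("pics/s7.png",cv2.resize(im[80:280,160:360],None,fx=3,fy=3,interpolation=cv2.INTER_CUBIC))
for th in (1.85,1.9,1.95,2.0):
  print(th,proj(c,[C(48-96*np.cos(th),95,38+96*np.sin(th))]).round(0).tolist())
E
```

```text
[0.50610723 0.15115537 0.14348227] 0.015460898822070308 [-0.30417122  1.1313428   0.03276266]
85 (array([ 6.05, -0.5 , -1.39]), array([-0.06, -0.09, -0.01]))
45 (array([10.02, -0.99, -1.33]), array([-0.06, -0.09, -0.01]))
27 (array([11.81, -1.21, -1.31]), array([-0.06, -0.09, -0.01]))
1.85 [[478.0, 54.0]]
1.9 [[485.0, 55.0]]
1.95 [[492.0, 56.0]]
2.0 [[499.0, 57.0]]
```

View pics/w7.png

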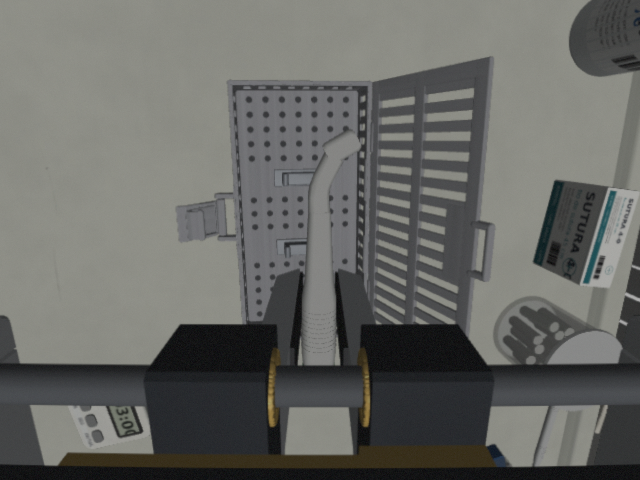

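View pics/s7.png

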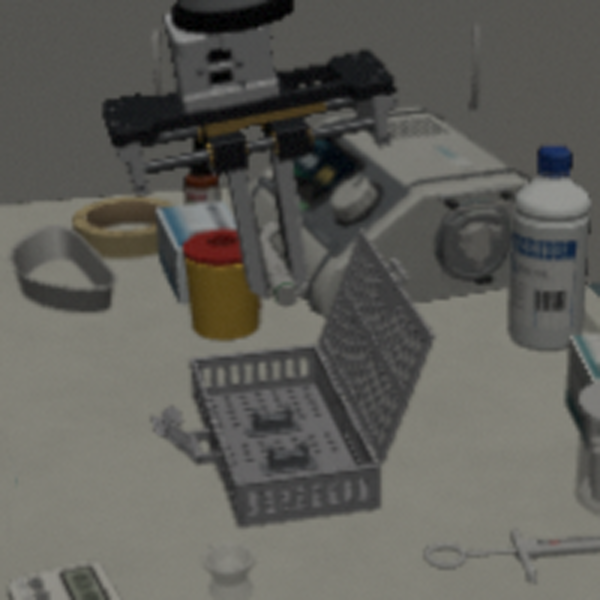

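Emit:
{"op": "step_arm", "data": {
  "hand": [-1, -1, -1, -1, -1, -1, -1, -1, -1],
  "delta_pos": [
    [1, -0.1, -0.4],
    [2.5, -0.2, -0.8],
    [4.3, -0.4, -1.2],
    [6, -0.5, -1.4],
    [6, -0.5, -1.4],
    [7, -0.6, -1.4],
    [8.1, -0.75, -1.35],
    [9, -0.85, -1.35],
    [9, -0.85, -1.35]
  ],
  "turn": [
    [0, 0, 0],
    [-0.05, -0.1, 0],
    [-0.05, -0.1, 0],
    [-0.05, -0.1, 0],
    [-0.05, -0.1, 0],
    [-0.05, -0.1, 0],
    [-0.05, -0.1, 0],
    [-0.05, -0.1, 0],
    [-0.05, -0.1, 0]
  ]
}}

```text
t: 10.32
ee_pos: [0.5079, 0.1662, 0.0523]
ee_rot: [0.497, 0.502, -0.432, 0.56]
ft_force: [0.0, -0.3, -0.6]
width: 0.0153
```

```bash
python3 - <<'E'
from h import *
s=bot.read_state(); print(s["ee_pos"],s["width"],s["ft_force"])
a=np.radians(7);Rp=place_R(.1345,a);tx=Rp.as_matrix()[:,0]
for zc in (55,45,40,27,26): print(zc,delta(C(0.3,0,zc)+.002*tx,Rp))
c=viewer.get_calibration("wrist"); np.save("w8.npy",c,allow_pickle=True)
im=viewer.snapshot("wrist"); cv2.imwrite("pics/w8.png",im)
im=viewer.snapshot("side"); cv2.imwrite("pics/s8.png",cv2.resize(im[120:270,180:330],None,fx=4,fy=4,interpolation=cv2.INTER_CUBIC))
im=viewer.snapshot("top"); cv2.imwrite("pics/t8.png",cv2.resize(im[210:360,140:320],None,fx=4,fy=4,interpolation=cv2.INTER_CUBIC))
E
```

```text
[0.50794102 0.16624485 0.05228397] 0.015324024239471181 [ 0.00145912 -0.34868648 -0.64093601]
55 (array([-0.09, -0.11,  0.  ]), array([-0.01,  0.01, -0.  ]))
45 (array([ 0.91, -0.23,  0.  ]), array([-0.01,  0.01, -0.  ]))
40 (array([ 1.4, -0.3, -0. ]), array([-0.01,  0.01, -0.  ]))
27 (array([ 2.69, -0.45, -0.  ]), array([-0.01,  0.01, -0.  ]))
26 (array([ 2.79, -0.47, -0.  ]), array([-0.01,  0.01, -0.  ]))
```

View pics/w8.png

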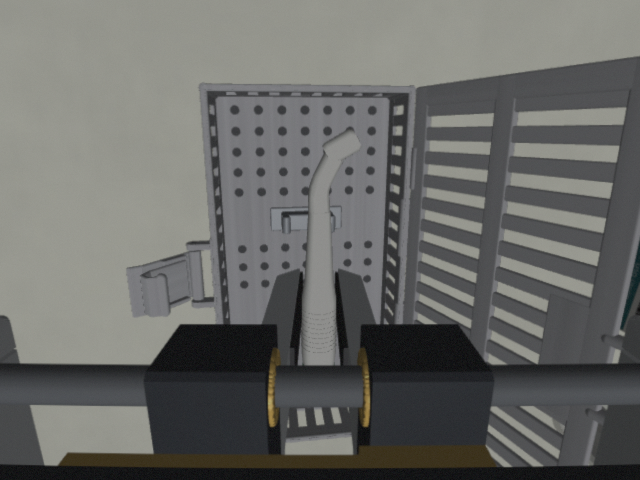

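View pics/s8.png

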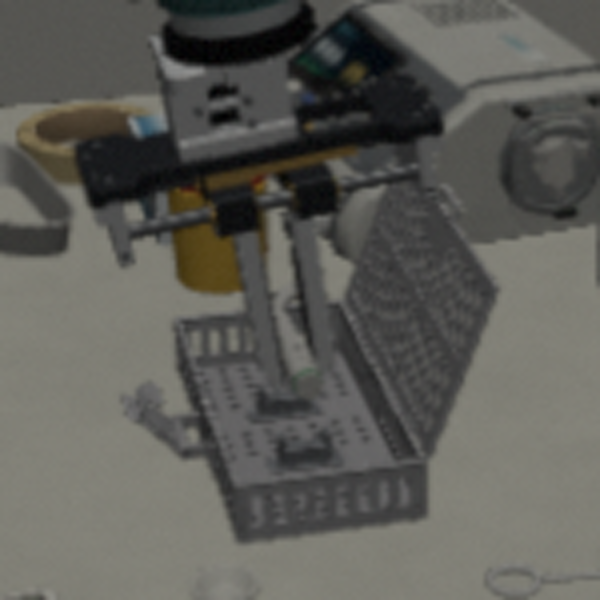

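```bash
python3 - <<'E'
from h import *
cs=viewer.get_calibration("side");c=np.load("w8.npy",allow_pickle=True).item()
a=np.radians(7);Rp=place_R(.1345,a);M=R.from_quat(bot.read_state()["ee_rot"]).as_matrix()
ctr=bot.read_state()["ee_pos"]-.002*M[:,0]
for pitch in(-4,0,4):
  ax=-M[:,2]*np.cos(np.radians(pitch))-M[:,0]*np.sin(np.radians(pitch))
  P=[ctr-.038*ax, ctr+.07*ax]
  print(pitch,((proj(cs,P)-[180,120])*4).round(0).tolist(),proj(c,P).round(0).tolist())
E
```

```text
-4 [[306.0, 381.0], [268.0, 305.0]] [[321.0, 374.0], [322.0, 144.0]]
0 [[307.0, 385.0], [267.0, 297.0]] [[321.0, 371.0], [322.0, 144.0]]
4 [[308.0, 390.0], [266.0, 289.0]] [[321.0, 367.0], [322.0, 144.0]]
```

```bash
python3 - <<'E'
from h import *
im=viewer.snapshot("side"); cv2.imwrite("pics/s8z.png",cv2.resize(im[170:235,215:290],None,fx=10,fy=9,interpolation=cv2.INTER_CUBIC))
cs=viewer.get_calibration("side");M=R.from_quat(bot.read_state()["ee_rot"]).as_matrix();p=bot.read_state()["ee_pos"]
# fingertip corners: tip x +11mm, y +-7.7, z +8 (toward -y)
P=[p+.011*M[:,0]+s*.0077*M[:,1]+.008*M[:,2] for s in(-1,1)]+[p+.011*M[:,0]+s*.0200*M[:,1]+.008*M[:,2] for s in(-1,1)]
ctr=p-.002*M[:,0]; 
P+=[ctr+.038*M[:,2]+dy*M[:,1]+dz*M[:,0] for dy in(-.0075,.0075) for dz in(-.008,.008)]
print(((proj(cs,P)-[215,170])*[10,9]).round(0).tolist())
E
```

```text
[[362.0, 414.0], [433.0, 399.0], [305.0, 426.0], [490.0, 387.0], [376.0, 393.0], [388.0, 454.0], [448.0, 378.0], [459.0, 439.0]]
```

View pics/s8z.png

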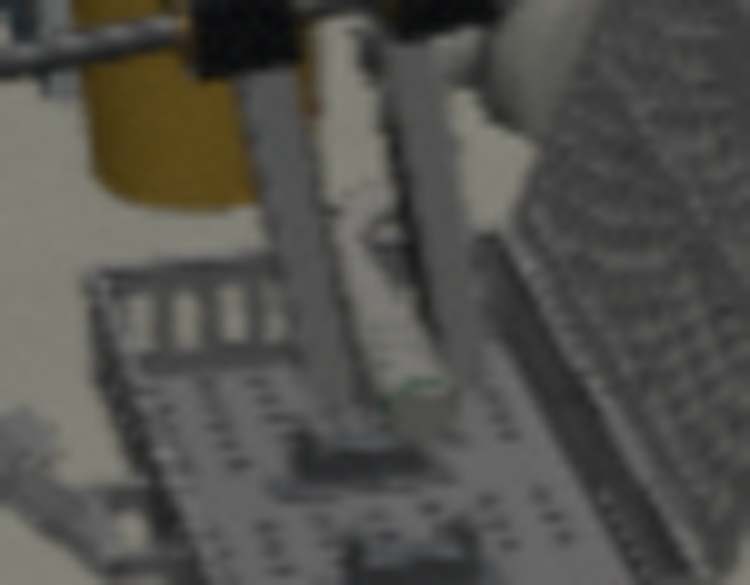

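Emit:
{"op": "step_arm", "data": {
  "hand": [-1, -1, -1, -1, -1, -1, -1, -1],
  "delta_pos": [
    [0.5, -0.15, 0],
    [0.9, -0.23, 0],
    [1.4, -0.3, 0],
    [1.8, -0.35, 0],
    [2.1, -0.38, 0],
    [2.35, -0.41, 0],
    [2.5, -0.43, 0],
    [2.5, -0.43, 0]
  ],
  "turn": [
    [0, 0, 0],
    [0, 0, 0],
    [0, 0, 0],
    [0, 0, 0],
    [0, 0, 0],
    [0, 0, 0],
    [0, 0, 0],
    [0, 0, 0]
  ]
}}

```text
t: 11.52
ee_pos: [0.5079, 0.1663, 0.0282]
ee_rot: [0.498, 0.502, -0.432, 0.56]
ft_force: [-0.3, 0.2, -1.1]
width: 0.016
```

```bash
python3 - <<'E'
from h import *
s=bot.read_state(); print(s["ee_pos"],s["width"],s["ft_force"],s["wrist_torque"])
a=np.radians(7);Rp=place_R(.1345,a);tx=Rp.as_matrix()[:,0]
for zc in (28,27,26): print(zc,delta(C(0.3,0,zc)+.002*tx,Rp))
c=viewer.get_calibration("wrist"); np.save("w9.npy",c,allow_pickle=True)
im=viewer.snapshot("wrist"); cv2.imwrite("pics/w9.png",im)
im=viewer.snapshot("side"); cv2.imwrite("pics/s9z.png",cv2.resize(im[170:235,215:290],None,fx=10,fy=9,interpolation=cv2.INTER_CUBIC))
E
```

```text
[0.50790566 0.16631856 0.02815459] 0.016029626460327975 [-0.33770668  0.23507386 -1.09381082] [-0.02294571 -0.00818419 -0.02466151]
28 (array([ 0.2 , -0.14,  0.01]), array([-0.01,  0.01, -0.02]))
27 (array([ 0.3 , -0.16,  0.01]), array([-0.01,  0.01, -0.02]))
26 (array([ 0.4 , -0.17,  0.01]), array([-0.01,  0.01, -0.02]))
```

View pics/w9.png

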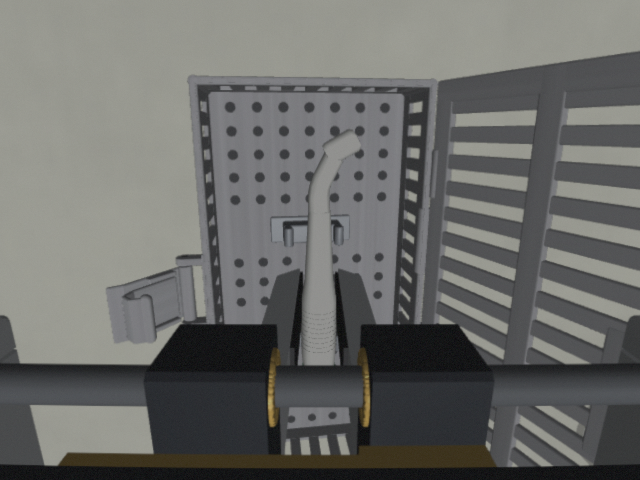

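View pics/s9z.png

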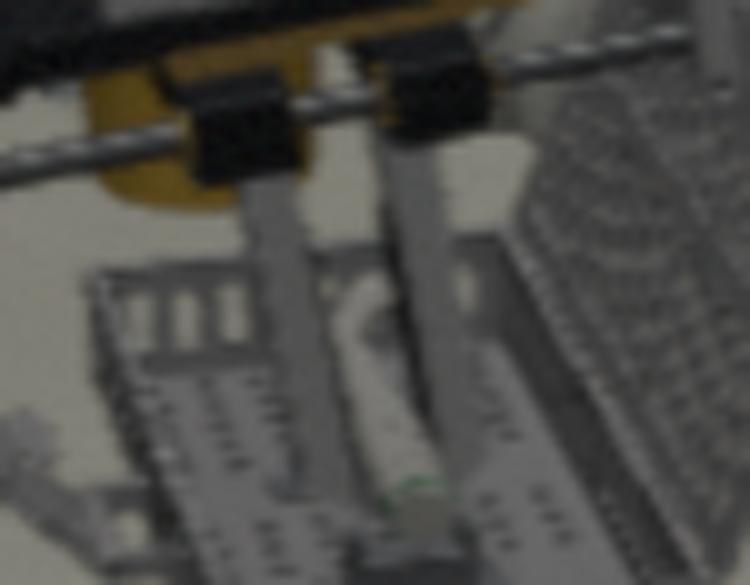

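Emit:
{"op": "step_arm", "data": {
  "hand": [-1, -1, -1, -1, -1],
  "delta_pos": [
    [0, -0.15, 0],
    [0.05, -0.2, 0],
    [0.15, -0.2, 0],
    [0.25, -0.2, 0],
    [0.3, -0.2, 0]
  ],
  "turn": [
    [0, 0, 0],
    [0, 0, 0],
    [0, 0, 0],
    [0, 0, 0],
    [0, 0, 0]
  ]
}}

```text
t: 12.25
ee_pos: [0.5064, 0.1661, 0.025]
ee_rot: [0.498, 0.502, -0.432, 0.56]
ft_force: [0.8, 0.1, -0.6]
width: 0.0154
```

```bash
python3 - <<'E'
from h import *
s=bot.read_state(); print(s["ee_pos"],s["width"],s["ft_force"],s["wrist_torque"])
a=np.radians(7);Rp=place_R(.1345,a);tx=Rp.as_matrix()[:,0]
for zc in (28,27,26,25): print(zc,delta(C(0.3,0,zc)+.002*tx,Rp))
E
```

```text
[0.50641174 0.16612593 0.02500559] 0.015430909139633122 [ 0.83765533  0.13290469 -0.61798788] [-0.05240819  0.01329232 -0.00568975]
28 (array([-0.1 ,  0.04,  0.01]), array([-0.01,  0.01, -0.02]))
27 (array([0.  , 0.03, 0.01]), array([-0.01,  0.01, -0.02]))
26 (array([0.1 , 0.02, 0.01]), array([-0.01,  0.01, -0.02]))
25 (array([0.2 , 0.01, 0.01]), array([-0.01,  0.01, -0.02]))
```

Emit:
{"op": "step_arm", "data": {
  "hand": [-1, -1, -1],
  "delta_pos": [
    [0.06, 0.02, 0],
    [0.12, 0.02, 0],
    [0.12, 0.02, 0]
  ],
  "turn": [
    [0, 0, 0],
    [0, 0, 0],
    [0, 0, 0]
  ]
}}

```text
t: 12.62
ee_pos: [0.5067, 0.1662, 0.0238]
ee_rot: [0.498, 0.502, -0.432, 0.56]
ft_force: [-0.1, 0.1, -1.6]
width: 0.0153
```

Emit:
{"op": "step_arm", "data": {
  "hand": [-1, -1, -1],
  "delta_pos": [
    [0.05, 0, 0],
    [0.1, 0, 0],
    [0.1, 0, 0]
  ],
  "turn": [
    [0, 0, 0],
    [0, 0, 0],
    [0, 0, 0]
  ]
}}

```text
t: 13.0
ee_pos: [0.5068, 0.1662, 0.0235]
ee_rot: [0.498, 0.502, -0.431, 0.561]
ft_force: [-1.3, 0.2, 5.7]
width: 0.0152
```

```bash
python3 - <<'E'
from h import *
s=bot.read_state(); print(s["ee_pos"],s["width"],s["ft_force"],s["wrist_torque"])
im=viewer.snapshot("wrist"); cv2.imwrite("pics/w10.png",im)
im=viewer.snapshot("side"); cv2.imwrite("pics/s10z.png",cv2.resize(im[170:245,215:290],None,fx=8,fy=8,interpolation=cv2.INTER_CUBIC))
E
```

```text
[0.5068194  0.16620092 0.02346727] 0.01518632370050483 [-1.25396651  0.16889627  5.69201516] [-0.12559864  0.3033289  -0.04296406]
```

View pics/w10.png

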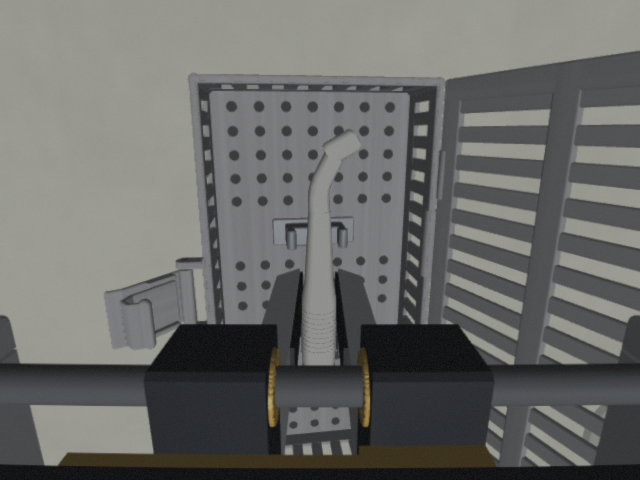

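View pics/s10z.png

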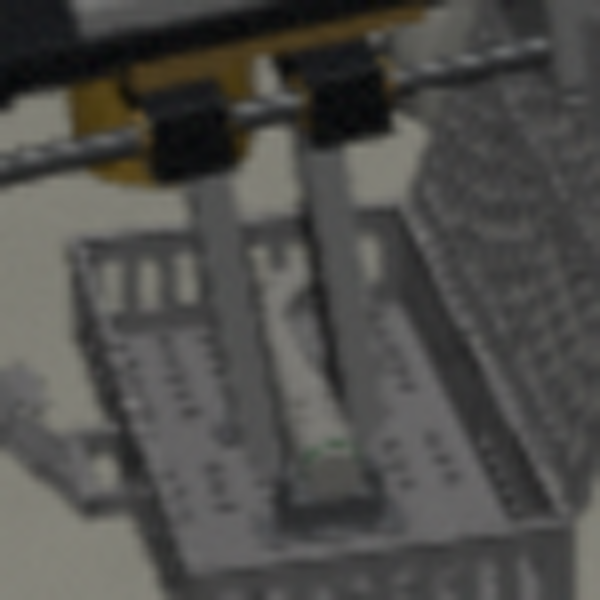

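Emit:
{"op": "step_arm", "data": {
  "hand": [-1, -0.66, -0.64, -0.62, -0.58, -0.52, -0.45, -0.38, -0.35, -0.35],
  "delta_pos": [
    [-0.03, 0, 0],
    [-0.04, 0, 0],
    [-0.04, 0, 0],
    [-0.04, 0, 0],
    [-0.04, 0, 0],
    [-0.04, 0, 0],
    [-0.04, 0, 0],
    [-0.04, 0, 0],
    [-0.04, 0, 0],
    [-0.04, 0, 0]
  ],
  "turn": [
    [0, 0, 0],
    [0, 0, 0],
    [0, 0, 0],
    [0, 0, 0],
    [0, 0, 0],
    [0, 0, 0],
    [0, 0, 0],
    [0, 0, 0],
    [0, 0, 0],
    [0, 0, 0]
  ],
  "squeeze": 5
}}

```text
t: 14.35
ee_pos: [0.5068, 0.1662, 0.0239]
ee_rot: [0.498, 0.502, -0.431, 0.561]
ft_force: [-0.1, 0.2, -0.1]
width: 0.0306
```

```bash
python3 - <<'E'
from h import *
s=bot.read_state(); print(s["ee_pos"],s["width"],s["ft_force"],s["wrist_torque"])
im=viewer.snapshot("wrist"); cv2.imwrite("pics/w11.png",im)
E
```

```text
[0.50677161 0.16618937 0.02385158] 0.03064432270524241 [-0.1253854   0.1779575  -0.10517582] [-0.09505322 -0.02175468 -0.00201449]
```

View pics/w11.png

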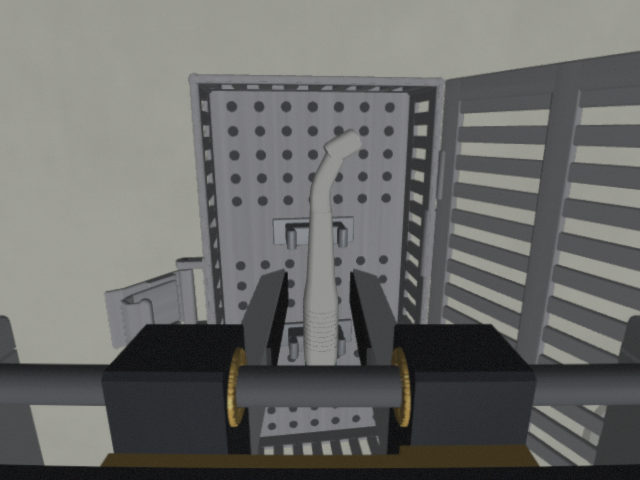

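Emit:
{"op": "step_arm", "data": {
  "hand": [-0.35, -0.35, -0.35, -0.35, -0.35, -0.35, -0.35, -0.35],
  "delta_pos": [
    [-0.5, 0, 0],
    [-1.5, 0, 0],
    [-3, 0, 0],
    [-5, 0, 0],
    [-8, 0, 0],
    [-11, 0, 0],
    [-13, 0, 0],
    [-13, 0, 0]
  ],
  "turn": [
    [0, 0, 0],
    [0, 0, 0],
    [0, 0, 0],
    [0, 0, 0],
    [0, 0, 0],
    [0, 0, 0],
    [0, 0, 0],
    [0, 0, 0]
  ]
}}

```text
t: 15.4
ee_pos: [0.4917, 0.1644, 0.1555]
ee_rot: [0.499, 0.5, -0.43, 0.562]
ft_force: [-0.2, -0.3, -0.8]
width: 0.0305
```

```bash
python3 - <<'E'
from h import *
s=bot.read_state(); print(s["ee_pos"],s["width"],s["ft_force"],s["dq"].round(3))
c=viewer.get_calibration("wrist"); np.save("w12.npy",c,allow_pickle=True)
im=viewer.snapshot("wrist"); cv2.imwrite("pics/w12.png",cv2.resize(im[60:340,180:480],None,fx=2.1,fy=2.1,interpolation=cv2.INTER_CUBIC))
im=viewer.snapshot("side"); cv2.imwrite("pics/s12z.png",cv2.resize(im[160:260,200:310],None,fx=6,fy=6,interpolation=cv2.INTER_CUBIC))
E
```

```text
[0.49173587 0.16442559 0.15549079] 0.03049343642332044 [-0.23254244 -0.27603005 -0.77972467] [-0.     0.032  0.042 -0.003 -0.018 -0.001]
```

View pics/w12.png

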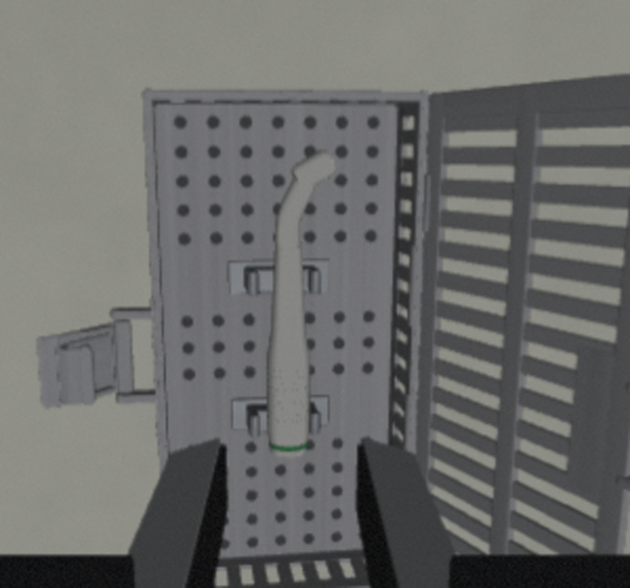

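View pics/s12z.png

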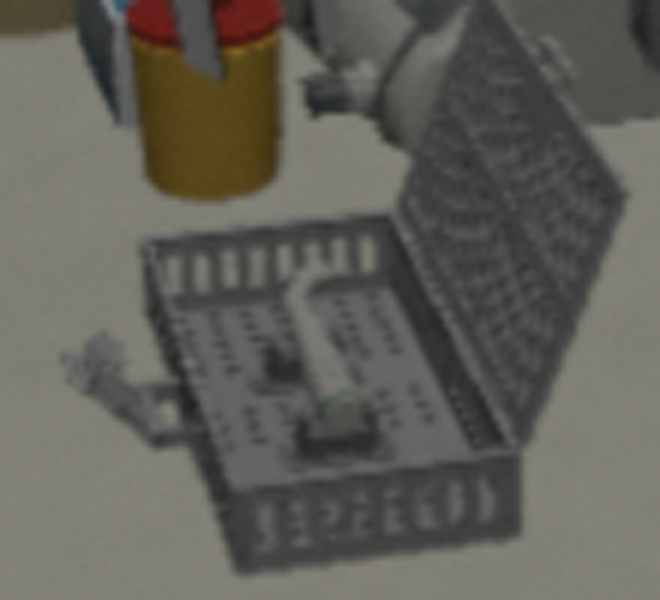

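```bash
python3 - <<'E'
from h import *
c=np.load("w12.npy",allow_pickle=True).item()
g=lambda a,b:(180+a/2.1,60+b/2.1)
for nm,p,z in[("rear ring",(288,446),.033),("rear low",(288,453),.022),("headtip",(318,150),.03),("plateU",(279,278),.006),("plateL",(279.5,413),.006),("bodyL",(270,390),.025),("bodyR",(309,390),.025)]:
    q=onz(c,[g(*p)],[z])[0]; print(nm,((q-O)@cx*1e3).round(1),((q-O)@cy*1e3).round(1))
E
```

```text
rear ring 0.4 -33.2
rear low 1.8 -40.3
headtip 11.7 75.9
plateU 0.4 27.1
plateL 0.4 -28.7
bodyL -5.5 -13.1
bodyR 9.6 -13.7
```

```bash
python3 - <<'E'
from h import *
Rp=place_R(.1345,0)
for q in [(40,25,180),(112,25,178),(112,25,111)]: print(q,delta(C(*q),Rp))
E
```

```text
(40, 25, 180) (array([-1.98,  5.9 , -2.48]), array([-0.01,  0.01, -0.9 ]))
(112, 25, 178) (array([-0.88, 13.02, -2.49]), array([-0.01,  0.01, -0.9 ]))
(112, 25, 111) (array([ 5.77, 12.17, -2.49]), array([-0.01,  0.01, -0.9 ]))
```

Emit:
{"op": "step_arm", "data": {
  "hand": [-1, -1, -1, -1, -1, -1, -1, -1, -1, -1],
  "delta_pos": [
    [-2, 1, -0.5],
    [-2.3, 3.5, -1.5],
    [-2, 6.5, -2.5],
    [-1.6, 9.5, -2.5],
    [-1.1, 12, -2.5],
    [-0.9, 13, -2.5],
    [0.5, 12.9, -2.5],
    [2.5, 12.6, -2.5],
    [4.5, 12.3, -2.5],
    [5.8, 12.2, -2.5]
  ],
  "turn": [
    [0, 0, -0.2],
    [0, 0, -0.5],
    [0, 0, -0.9],
    [0, 0, -0.9],
    [0, 0, -0.9],
    [0, 0, -0.9],
    [0, 0, -0.9],
    [0, 0, -0.9],
    [0, 0, -0.9],
    [0, 0, -0.9]
  ],
  "squeeze": 10
}}

```text
t: 16.75
ee_pos: [0.612, 0.2055, 0.109]
ee_rot: [0.465, 0.533, -0.467, 0.532]
ft_force: [-0.5, 0.2, -0.9]
width: 0.0005
```

```bash
python3 - <<'E'
from h import *
s=bot.read_state(); print(s["joint_pos"].round(2),s["ee_pos"],s["width"],s["ft_force"])
Rp=place_R(.1345,0)
def lid(th,r=75,ex=0): 
    P=np.array([48-r*np.cos(th)+3*np.sin(th), 38+r*np.sin(th)+3*np.cos(th)]); return C(P[0]+12.5,25,P[1]+11-ex)
print(delta(C(85,25,111),Rp)[0],delta(C(85,25,111),Rp)[1])
for th in (1.57,1.4,1.2,1.,.8,.6,.4,.2,.1,0): print(th,delta(lid(th),Rp)[0])
im=viewer.snapshot("side"); cv2.imwrite("pics/s13z.png",cv2.resize(im[80:280,160:360],None,fx=3,fy=3,interpolation=cv2.INTER_CUBIC))
E
```

```text
[ 0.22  0.45  1.5  -0.    1.19  0.08] [0.61197479 0.20552651 0.10899843] 0.0004860626260851308 [-0.50626556  0.22850096 -0.87956506]
[-0.19 -2.51  0.01] [-0.01  0.01  0.02]
1.57 [-1.49 -4.67  0.01]
1.4 [-1.42 -5.94  0.01]
1.2 [-1.08 -7.4   0.01]
1.0 [-0.45 -8.76  0.01]
0.8 [ 0.44 -9.97  0.01]
0.6 [ 1.550e+00 -1.098e+01  1.000e-02]
0.4 [ 2.840e+00 -1.174e+01  1.000e-02]
0.2 [ 4.250e+00 -1.224e+01  1.000e-02]
0.1 [ 4.990e+00 -1.238e+01  1.000e-02]
0 [ 5.740e+00 -1.244e+01  1.000e-02]
```

View pics/s13z.png

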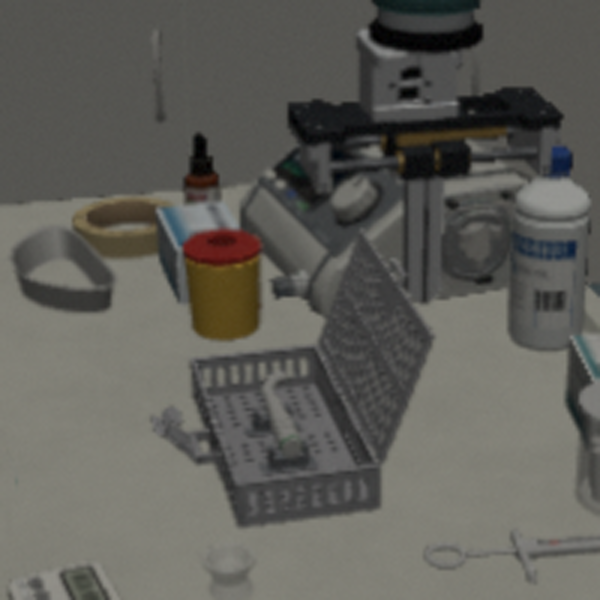

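Emit:
{"op": "step_arm", "data": {
  "hand": [-1, -1, -1, -1, -1, -1, -1, -1, -1, -1],
  "delta_pos": [
    [-0.2, -1.2, 0],
    [-0.5, -2.4, 0],
    [-1, -3.5, 0],
    [-1.5, -4.7, 0],
    [-1.4, -6, 0],
    [-1.1, -7.4, 0],
    [-0.45, -8.8, 0],
    [0.45, -10, 0],
    [1.5, -11, 0],
    [2.2, -11.4, 0]
  ],
  "turn": [
    [0, 0, 0],
    [0, 0, 0],
    [0, 0, 0],
    [0, 0, 0],
    [0, 0, 0],
    [0, 0, 0],
    [0, 0, 0],
    [0, 0, 0],
    [0, 0, 0],
    [0, 0, 0]
  ]
}}

```text
t: 18.05
ee_pos: [0.4969, 0.1899, 0.0853]
ee_rot: [0.463, 0.533, -0.468, 0.531]
ft_force: [-0.9, 0.5, 1.0]
width: 0.0004
```

```bash
python3 - <<'E'
from h import *
s=bot.read_state(); print(s["ee_pos"],s["ft_force"])
Rp=place_R(.1345,0)
def lid(th,r=75,ex=0): 
    P=np.array([48-r*np.cos(th)+3*np.sin(th), 38+r*np.sin(th)+3*np.cos(th)]); return C(P[0]+12.5,25,P[1]+11-ex)
for th in (.5,.4,.3,.2,.1,0): print(th,delta(lid(th),Rp)[0])
im=viewer.snapshot("side"); cv2.imwrite("pics/s14z.png",cv2.resize(im[80:280,160:360],None,fx=3,fy=3,interpolation=cv2.INTER_CUBIC))
E
```

```text
[0.49689913 0.18992055 0.08534495] [-0.88734179  0.51781579  0.97882898]
0.5 [-0.23  0.21 -0.  ]
0.4 [ 0.44 -0.14 -0.01]
0.3 [ 1.13 -0.42 -0.01]
0.2 [ 1.85 -0.63 -0.01]
0.1 [ 2.59 -0.76 -0.01]
0 [ 3.34 -0.82 -0.01]
```

View pics/s14z.png

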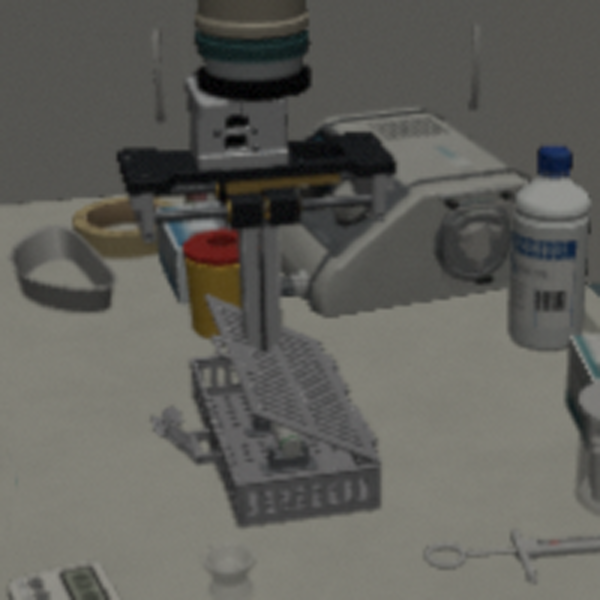

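Emit:
{"op": "step_arm", "data": {
  "hand": [-1, -1, -1, -1, -1, -1, -1, -1],
  "delta_pos": [
    [0.5, -0.2, 0],
    [1.1, -0.4, 0],
    [1.6, -0.55, 0],
    [2.1, -0.7, 0],
    [2.6, -0.8, 0],
    [3, -0.8, 0],
    [3.3, -0.8, 0],
    [3.4, -0.8, 0]
  ],
  "turn": [
    [0, 0, 0],
    [0, 0, 0],
    [0, 0, 0],
    [0, 0, 0],
    [0, 0, 0],
    [0, 0, 0],
    [0, 0, 0],
    [0, 0, 0]
  ]
}}

```text
t: 19.1
ee_pos: [0.4879, 0.1886, 0.052]
ee_rot: [0.463, 0.534, -0.468, 0.531]
ft_force: [-4.1, -1.7, 15.7]
width: 0.0003
```

Emit:
{"op": "step_arm", "data": {
  "hand": [-1, -1, -1, -1, -1],
  "delta_pos": [
    [0, 0, 0],
    [-1, 0, 0],
    [-4, -1, 0],
    [-8, -4, 0],
    [-9, -5, 0]
  ],
  "turn": [
    [0, 0, 0],
    [0, 0, 0],
    [0, 0, 0],
    [0, 0, 0],
    [0, 0, 0]
  ]
}}

```text
t: 19.73
ee_pos: [0.4394, 0.1824, 0.1447]
ee_rot: [0.464, 0.533, -0.467, 0.532]
ft_force: [0.6, -0.1, 0.4]
width: 0.0006
```

```bash
python3 - <<'E'
from h import *
s=bot.read_state(); print(s["ee_pos"],s["ft_force"],s["dq"].round(3))
c=viewer.get_calibration("wrist"); np.save("w15.npy",c,allow_pickle=True)
im=viewer.snapshot("wrist"); cv2.imwrite("pics/w15.png",im)
im=viewer.snapshot("side"); cv2.imwrite("pics/s15z.png",cv2.resize(im[175:255,190:310],None,fx=6.5,fy=6.5,interpolation=cv2.INTER_CUBIC))
E
```

```text
[0.43935643 0.18243349 0.14470471] [ 0.64999573 -0.06524636  0.39481251] [ 0.014 -0.153  0.045 -0.002  0.122  0.019]
```

View pics/s15z.png

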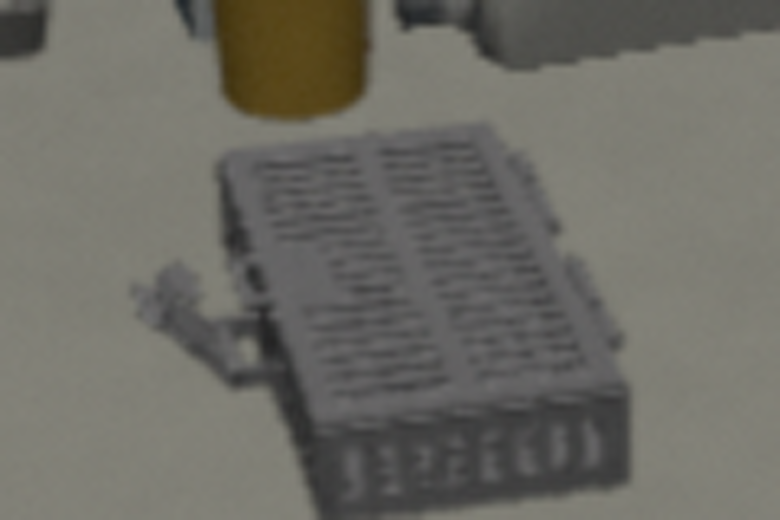

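View pics/w15.png

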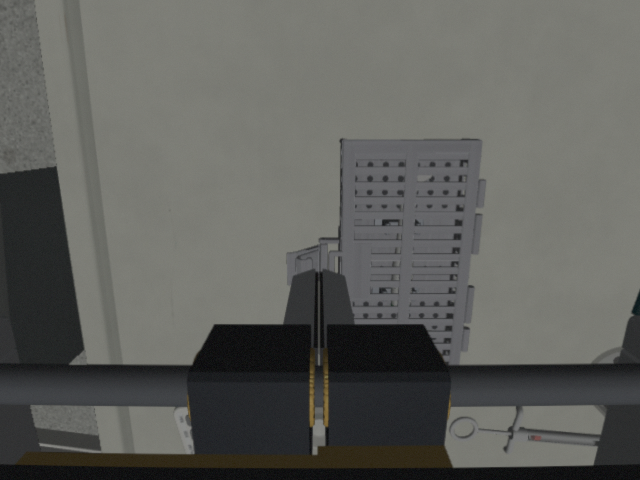

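```bash
python3 - <<'E'
from h import *
cs=viewer.get_calibration("side"); cw=np.load("w12.npy",allow_pickle=True).item()
for th in(.55,.65,.75,.85,1.0):
  P=[C(-61-34.5*np.sin(th+.175),y,14.5+34.5*np.cos(th+.175)) for y in(-13,0,13)]+[C(-61,-16.5,14.5)]
  print(th,((proj(cs,P)-[190,175])*6.5).round(0).tolist(),((proj(cw,P)-[180,60])*2.1).round(0).tolist())
E
```

```text
0.55 [[151.0, 308.0], [145.0, 289.0], [140.0, 271.0], [229.0, 375.0]] [[54.0, 410.0], [51.0, 375.0], [49.0, 339.0], [125.0, 396.0]]
0.65 [[143.0, 316.0], [138.0, 297.0], [132.0, 278.0], [229.0, 375.0]] [[48.0, 409.0], [45.0, 373.0], [42.0, 337.0], [125.0, 396.0]]
0.75 [[137.0, 324.0], [132.0, 305.0], [126.0, 286.0], [229.0, 375.0]] [[43.0, 407.0], [40.0, 372.0], [37.0, 336.0], [125.0, 396.0]]
0.85 [[131.0, 333.0], [126.0, 314.0], [121.0, 295.0], [229.0, 375.0]] [[39.0, 404.0], [36.0, 370.0], [33.0, 334.0], [125.0, 396.0]]
1.0 [[125.0, 346.0], [120.0, 327.0], [115.0, 308.0], [229.0, 375.0]] [[34.0, 401.0], [31.0, 367.0], [28.0, 332.0], [125.0, 396.0]]
```

```bash
cat >> h.py <<'E'
def latch(th,al,gap=0,s=4):
    Rp=place_R(.1345,al); M=Rp.as_matrix(); T=C(-61-34.5*np.sin(th+.175),0,14.5+34.5*np.cos(th+.175))
    return T-(.0125+gap/1000)*M[:,1]-s/1000*M[:,0],Rp
E
python3 - <<'E'
from h import *
a=np.radians(26)
p,Rp=latch(.75,a,15); print(p,delta(p,Rp)); print(delta(p+[0,0,.05],Rp))
E
```

```text
[0.39221016 0.15061992 0.02680326] (array([11.7, -5. ,  2.5]), array([-0.  ,  0.01,  3.29]))
(array([ 6.7 , -5.03,  2.51]), array([-0.  ,  0.01,  3.29]))
```

Emit:
{"op": "step_arm", "data": {
  "hand": [-1, -1, -1, -1, -1, -1, -1, -1],
  "delta_pos": [
    [0, -2, 0.8],
    [1, -4, 1.6],
    [3, -5.2, 2.5],
    [5, -5.1, 2.5],
    [7.5, -5, 2.5],
    [10, -5, 2.5],
    [11.7, -5, 2.5],
    [11.7, -5, 2.5]
  ],
  "turn": [
    [0, 0, 0.8],
    [0, 0, 1.8],
    [0, 0, 2.7],
    [0, 0, 3.3],
    [0, 0, 3.3],
    [0, 0, 3.3],
    [0, 0, 3.3],
    [0, 0, 3.3]
  ]
}}

```text
t: 20.82
ee_pos: [0.391, 0.1507, 0.0257]
ee_rot: [0.571, 0.415, -0.336, 0.624]
ft_force: [0.1, -0.3, 0.1]
width: 0.0003
```

```bash
python3 - <<'E'
from h import *
s=bot.read_state(); print(s["ee_pos"],s["ft_force"],s["dq"].round(3))
for th,al,gap in [(.75,26,0),(.65,24,0),(.55,21,0),(.45,18,0),(.35,14,0),(.25,10,0),(.15,7,0),(.08,4,0),(0,2,-1),(0,2,-2)]:
    p,Rp=latch(th,np.radians(al),gap); print(th,*delta(p,Rp))
c=viewer.get_calibration("wrist"); np.save("w16.npy",c,allow_pickle=True)
im=viewer.snapshot("wrist"); cv2.imwrite("pics/w16.png",im)
im=viewer.snapshot("side"); cv2.imwrite("pics/s16z.png",cv2.resize(im[150:255,180:310],None,fx=6,fy=5.7,interpolation=cv2.INTER_CUBIC))
E
```

```text
[0.39103969 0.15074016 0.0257341 ] [ 0.09632793 -0.33385551  0.14278232] [ 0.    -0.041 -0.031  0.071 -0.023 -0.052]
0.75 [-0.06  1.65  0.03] [0.01 0.02 0.04]
0.65 [-0.24  1.98  0.03] [ 0.01  0.02 -0.21]
0.55 [-0.42  2.33  0.03] [ 0.01  0.02 -0.58]
0.45 [-0.56  2.69  0.03] [ 0.01  0.02 -0.96]
0.35 [-0.68  3.08  0.04] [ 0.01  0.02 -1.46]
0.25 [-0.77  3.47  0.04] [ 0.01  0.02 -1.96]
0.15 [-0.8   3.85  0.04] [ 0.01  0.02 -2.33]
0.08 [-0.82  4.13  0.04] [ 0.01  0.02 -2.71]
0 [-0.75  4.52  0.04] [ 0.01  0.02 -2.96]
0 [-0.71  4.61  0.04] [ 0.01  0.02 -2.96]
```

View pics/s16z.png

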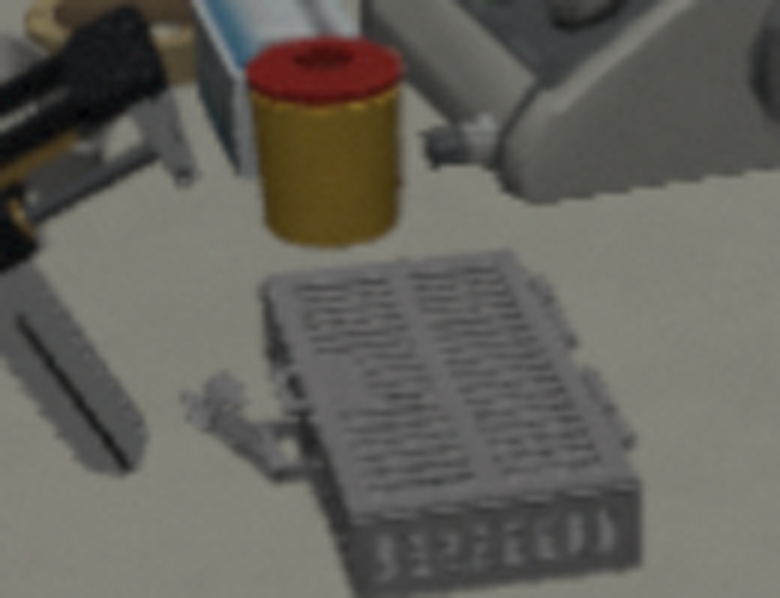

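View pics/w16.png

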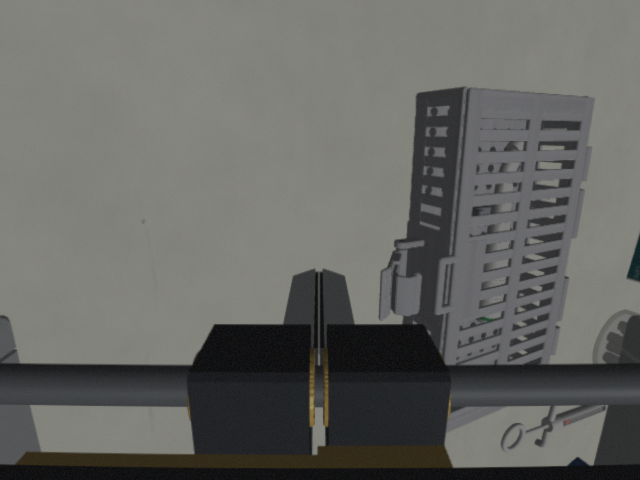

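Emit:
{"op": "step_arm", "data": {
  "hand": [-1, -1, -1, -1, -1, -1],
  "delta_pos": [
    [0, 0.9, 0],
    [-0.05, 1.65, 0],
    [-0.25, 2, 0],
    [-0.4, 2.3, 0],
    [-0.55, 2.7, 0],
    [-0.55, 2.7, 0]
  ],
  "turn": [
    [0, 0, 0],
    [0, 0, 0],
    [0, 0, -0.2],
    [0, 0, -0.6],
    [0, 0, -1],
    [0, 0, -1]
  ]
}}

```text
t: 21.68
ee_pos: [0.4157, 0.1551, 0.0462]
ee_rot: [0.544, 0.452, -0.376, 0.599]
ft_force: [-4.8, 1.4, 7.0]
width: 0.0003
```

```bash
python3 - <<'E'
from h import *
s=bot.read_state(); print(s["ee_pos"],s["ft_force"],s["dq"].round(3))
for th,al,gap in [(.45,18,0),(.35,14,0),(.25,10,0),(.15,7,0),(.08,4,0),(0,2,-1),(0,2,-2)]:
    p,Rp=latch(th,np.radians(al),gap); print(th,*delta(p,Rp))
im=viewer.snapshot("wrist"); cv2.imwrite("pics/w17.png",im)
im=viewer.snapshot("side"); cv2.imwrite("pics/s17z.png",cv2.resize(im[150:255,180:310],None,fx=6,fy=5.7,interpolation=cv2.INTER_CUBIC))
E
```

```text
[0.41570917 0.15513128 0.04617799] [-4.83620843  1.39503483  6.97235212] [ 0.006 -0.003  0.041 -0.009 -0.034  0.012]
0.45 [ 0.26 -0.42  0.13] [-0.01  0.   -0.02]
0.35 [ 0.08 -0.05  0.13] [-0.01 -0.   -0.52]
0.25 [-0.05  0.32  0.13] [-0.01 -0.   -1.02]
0.15 [-0.14  0.7   0.13] [-0.01 -0.   -1.39]
0.08 [-0.19  0.98  0.13] [-0.01 -0.   -1.77]
0 [-0.17  1.37  0.13] [-0.01 -0.   -2.02]
0 [-0.14  1.47  0.13] [-0.01 -0.   -2.02]
```

View pics/s17z.png

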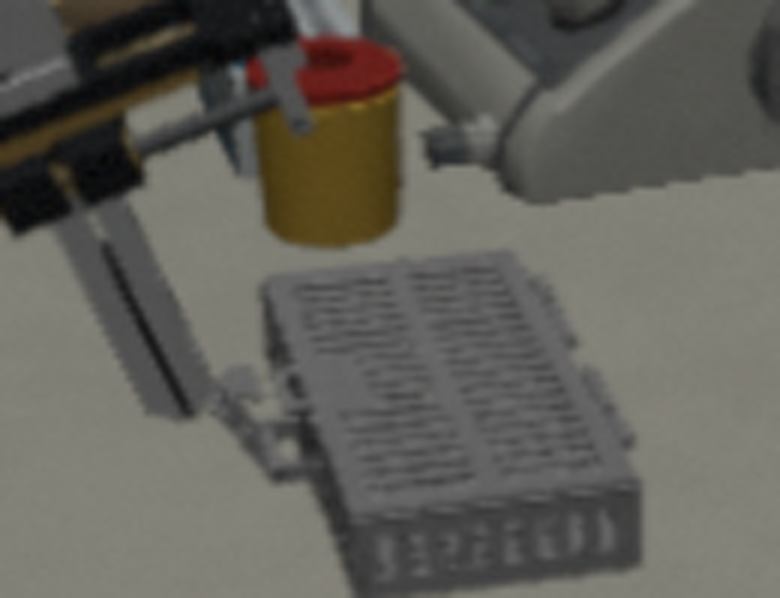

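View pics/w17.png

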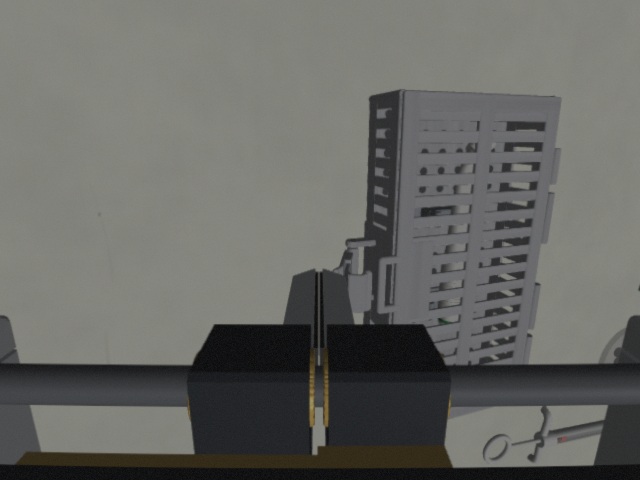

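Emit:
{"op": "step_arm", "data": {
  "hand": [-1, -1, -1, -1, -1],
  "delta_pos": [
    [0, -0.6, 0],
    [0, -1.5, 0],
    [0, -1.8, 0],
    [0, -1.8, 0],
    [0, -1.8, 0]
  ],
  "turn": [
    [0, 0, 0],
    [0, 0, 0],
    [0, 0, 0],
    [0, 0, 0],
    [0, 0, 0]
  ]
}}

```text
t: 22.4
ee_pos: [0.3983, 0.1528, 0.0401]
ee_rot: [0.544, 0.452, -0.376, 0.599]
ft_force: [-0.1, -1.4, 0.1]
width: 0.0004
```

```bash
python3 - <<'E'
from h import *
im=viewer.snapshot("wrist"); cv2.imwrite("pics/w18.png",cv2.resize(im[80:360,280:600],None,fx=2.1,fy=2.1,interpolation=cv2.INTER_CUBIC))
cs=viewer.get_calibration("side")
im=viewer.snapshot("side"); cv2.imwrite("pics/s18z.png",cv2.resize(im[185:245,195:265],None,fx=10,fy=10,interpolation=cv2.INTER_CUBIC))
for th in(.35,.45,.55,.65,.75):
  P=[C(-61-34.5*np.sin(th+.175),y,14.5+34.5*np.cos(th+.175)) for y in(-13,0,13)]+[C(-61,-16.5,14.5)]
  print(th,((proj(cs,P)-[195,185])*10).round(0).tolist())
s=bot.read_state(); print(s["ee_pos"],s["ft_force"],s["dq"].round(3))
M=R.from_quat(s["ee_rot"]).as_matrix()
P=[s["ee_pos"]+.011*M[:,0]+d*M[:,1]+.008*M[:,2] for d in(-.0125,0,.0125)]; print(((proj(cs,P)-[195,185])*10).round(0).tolist())
E
```

```text
0.35 [[207.0, 353.0], [199.0, 325.0], [190.0, 296.0], [303.0, 478.0]]
0.45 [[194.0, 363.0], [185.0, 334.0], [177.0, 306.0], [303.0, 478.0]]
0.55 [[182.0, 374.0], [173.0, 345.0], [165.0, 317.0], [303.0, 478.0]]
0.65 [[170.0, 386.0], [162.0, 357.0], [154.0, 328.0], [303.0, 478.0]]
0.75 [[161.0, 399.0], [152.0, 369.0], [144.0, 341.0], [303.0, 478.0]]
[0.39834045 0.15283157 0.04012519] [-0.18504523  0.2187593   0.38769516] [-0.001  0.001  0.002  0.     0.003 -0.001]
[[22.0, 442.0], [78.0, 418.0], [134.0, 394.0]]
```

View pics/s18z.png

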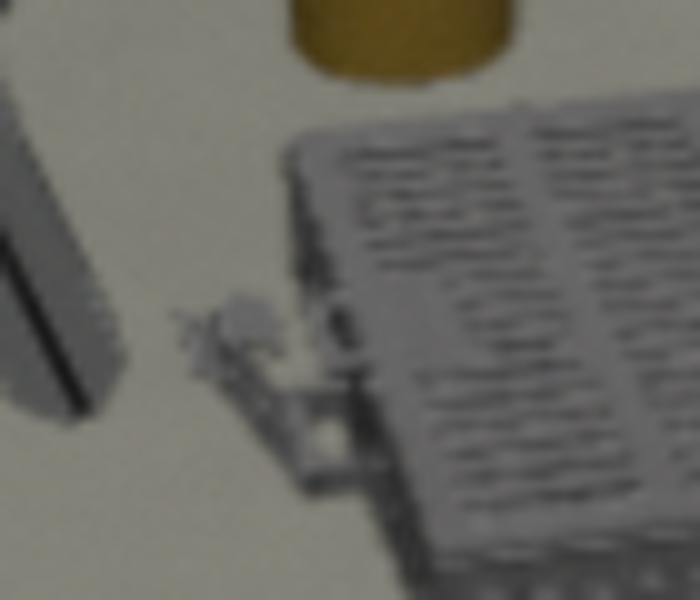

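View pics/w18.png

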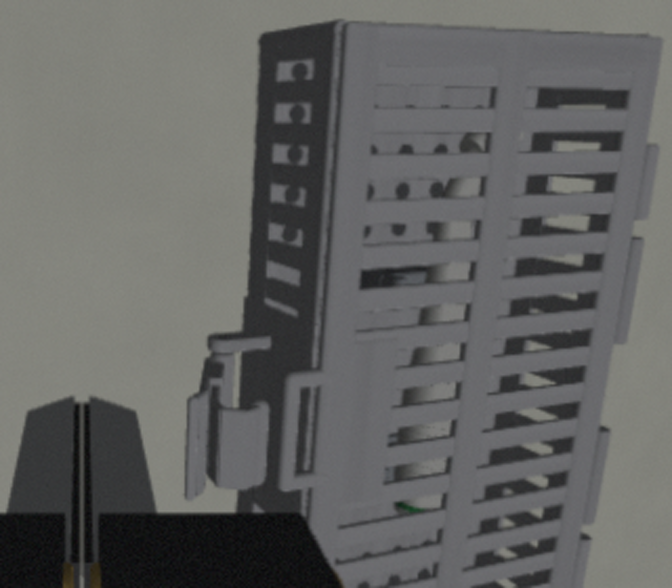

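```bash
python3 - <<'E'
from h import *
for th,al,gap in [(.5,18,8),(.5,18,0),(.4,15,0),(.3,12,0),(.22,9,0),(.15,6,0),(.08,3,0),(0,1,-1),(0,1,-2)]:
    p,Rp=latch(th,np.radians(al),gap,s=-3); print(th,gap,*delta(p,Rp), p.round(3))
E
```

```text
0.5 8 [0.98 0.47 0.14] [-0.01  0.   -0.02] [0.406 0.152 0.032]
0.5 0 [0.99 1.27 0.14] [-0.01  0.   -0.02] [0.414 0.154 0.035]
0.4 0 [0.81 1.58 0.14] [-0.01 -0.   -0.39] [0.416 0.154 0.037]
0.3 0 [0.68 1.91 0.14] [-0.01 -0.   -0.77] [0.419 0.154 0.04 ]
0.22 0 [0.58 2.18 0.13] [-0.01 -0.   -1.14] [0.421 0.154 0.041]
0.15 0 [0.5  2.42 0.13] [-0.01 -0.   -1.52] [0.423 0.155 0.043]
0.08 0 [0.44 2.66 0.13] [-0.01 -0.   -1.89] [0.425 0.155 0.044]
0 -1 [0.45 3.03 0.13] [-0.01 -0.   -2.14] [0.428 0.156 0.045]
0 -2 [0.48 3.13 0.13] [-0.01 -0.   -2.14] [0.429 0.156 0.045]
```

Emit:
{"op": "step_arm", "data": {
  "hand": [-1, -1, -1, -1, -1, -1, -1],
  "delta_pos": [
    [0.6, 0.2, 0.1],
    [1, 0.5, 0.1],
    [1, 1.25, 0.1],
    [0.8, 1.6, 0.1],
    [0.7, 1.9, 0.1],
    [0.65, 2, 0.1],
    [0.65, 2, 0.1]
  ],
  "turn": [
    [0, 0, 0],
    [0, 0, 0],
    [0, 0, 0],
    [0, 0, -0.4],
    [0, 0, -0.8],
    [0, 0, -0.9],
    [0, 0, -0.9]
  ]
}}

```text
t: 23.38
ee_pos: [0.4196, 0.1546, 0.0401]
ee_rot: [0.514, 0.485, -0.413, 0.574]
ft_force: [0.3, -0.7, 0.6]
width: 0.0004
```

```bash
python3 - <<'E'
from h import *
im=viewer.snapshot("wrist"); cv2.imwrite("pics/w19.png",cv2.resize(im[80:360,280:600],None,fx=2.1,fy=2.1,interpolation=cv2.INTER_CUBIC))
im=viewer.snapshot("side"); cv2.imwrite("pics/s19z.png",cv2.resize(im[185:245,195:265],None,fx=10,fy=10,interpolation=cv2.INTER_CUBIC))
s=bot.read_state(); print(s["ee_pos"],s["ft_force"],s["dq"].round(3))
for th,al,gap in [(.3,12,0),(.22,9,0),(.15,6,0),(.08,3,0),(0,1,-1),(0,1,-2)]:
    p,Rp=latch(th,np.radians(al),gap,s=-3); print(th,gap,*delta(p,Rp), p.round(3))
E
```

```text
[0.41901836 0.15456797 0.04000248] [-0.62889387  0.40693837  0.42683419] [-0.001 -0.004  0.002 -0.     0.002  0.   ]
0.3 0 [ 0.03 -0.05  0.03] [-0.01 -0.    0.13] [0.419 0.154 0.04 ]
0.22 0 [-0.11  0.2   0.03] [-0.01 -0.   -0.25] [0.421 0.154 0.041]
0.15 0 [-0.21  0.43  0.03] [-0.01 -0.   -0.62] [0.423 0.155 0.043]
0.08 0 [-0.3   0.66  0.03] [-0.01 -0.   -1.  ] [0.425 0.155 0.044]
0 -1 [-0.34  1.03  0.03] [-0.01 -0.   -1.25] [0.428 0.156 0.045]
0 -2 [-0.32  1.13  0.03] [-0.01 -0.   -1.25] [0.429 0.156 0.045]
```

View pics/s19z.png

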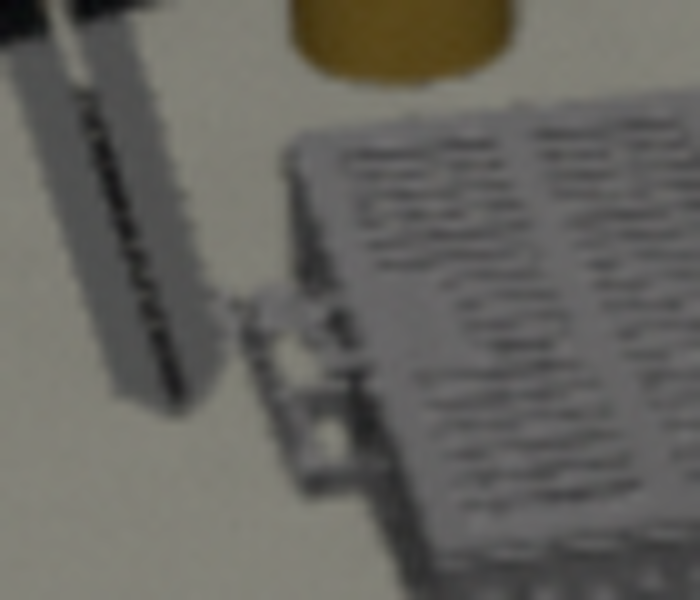

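Emit:
{"op": "step_arm", "data": {
  "hand": [-1, -1, -1, -1, -1, -1],
  "delta_pos": [
    [-0.1, 0.2, 0],
    [-0.2, 0.45, 0],
    [-0.3, 0.7, 0],
    [-0.33, 0.95, 0],
    [-0.33, 1.05, 0],
    [-0.33, 1.05, 0]
  ],
  "turn": [
    [0, 0, -0.25],
    [0, 0, -0.6],
    [0, 0, -1],
    [0, 0, -1.25],
    [0, 0, -1.25],
    [0, 0, -1.25]
  ]
}}

```text
t: 24.22
ee_pos: [0.4273, 0.1556, 0.0448]
ee_rot: [0.47, 0.529, -0.461, 0.536]
ft_force: [-1.9, -0.7, -1.9]
width: 0.0003
```

```bash
python3 - <<'E'
from h import *
im=viewer.snapshot("side"); cv2.imwrite("pics/s20z.png",cv2.resize(im[185:245,195:265],None,fx=10,fy=10,interpolation=cv2.INTER_CUBIC))
s=bot.read_state(); print(s["ee_pos"],s["ft_force"],s["dq"].round(3))
for th,al,gap in [(.08,3,0),(0,1,0),(0,1,-1),(0,1,-2)]:
    p,Rp=latch(th,np.radians(al),gap,s=-3); print(th,gap,*delta(p,Rp), p.round(3))
E
```

```text
[0.42732216 0.15565611 0.04482669] [-1.81873383 -0.8778223  -0.69478485] [-0.    -0.002  0.     0.001  0.003 -0.001]
0.08 0 [ 0.06 -0.25  0.03] [-0.01 -0.    0.26] [0.425 0.155 0.044]
0 0 [-0.04  0.01  0.03] [-0.01 -0.    0.01] [0.427 0.155 0.045]
0 -1 [-0.04  0.11  0.03] [-0.01 -0.    0.01] [0.428 0.156 0.045]
0 -2 [-0.04  0.21  0.03] [-0.01 -0.    0.01] [0.429 0.156 0.045]
```

View pics/s20z.png

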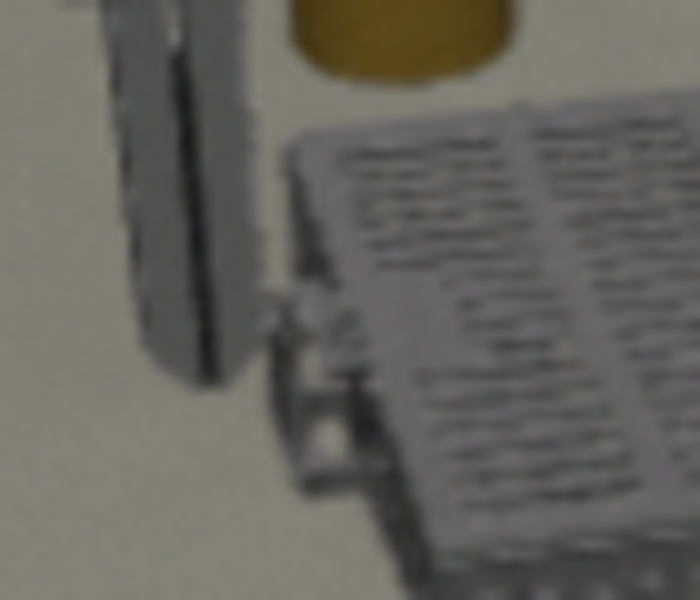

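Emit:
{"op": "step_arm", "data": {
  "hand": [-1, -1, -1],
  "delta_pos": [
    [0, 0.1, 0],
    [0, 0.2, 0],
    [0, 0.2, 0]
  ],
  "turn": [
    [0, 0, 0],
    [0, 0, 0],
    [0, 0, 0]
  ]
}}

```text
t: 24.65
ee_pos: [0.4275, 0.1557, 0.0447]
ee_rot: [0.469, 0.529, -0.462, 0.535]
ft_force: [-5.1, -0.6, 2.1]
width: 0.0003
```

Emit:
{"op": "step_arm", "data": {
  "hand": [-1, -1, -1, -1],
  "delta_pos": [
    [0, 0.2, 0],
    [0, 0.35, 0],
    [0, 0.5, 0],
    [0, 0.5, 0]
  ],
  "turn": [
    [0, 0, 0],
    [0, 0, 0],
    [0, 0, 0],
    [0, 0, 0]
  ]
}}

```text
t: 25.15
ee_pos: [0.4277, 0.1557, 0.0443]
ee_rot: [0.466, 0.531, -0.465, 0.533]
ft_force: [-9.4, -1.2, 6.6]
width: 0.0007
```

```bash
python3 - <<'E'
from h import *
im=viewer.snapshot("side"); cv2.imwrite("pics/s21z.png",cv2.resize(im[185:245,195:265],None,fx=10,fy=10,interpolation=cv2.INTER_CUBIC))
s=bot.read_state(); print(s["ee_pos"],s["ft_force"],s["dq"].round(3))
print(*[delta(*latch(0,np.radians(1),g,s=-3)) for g in(0,-2)])
E
```

```text
[0.4277083  0.15568124 0.0443316 ] [-10.58089174  -1.36249359   6.37309874] [ 0.001 -0.     0.002 -0.001 -0.001  0.   ]
(array([-0.09, -0.03,  0.03]), array([-0.01,  0.  ,  0.1 ])) (array([-0.1 ,  0.17,  0.03]), array([-0.01,  0.  ,  0.1 ]))
```

View pics/s21z.png

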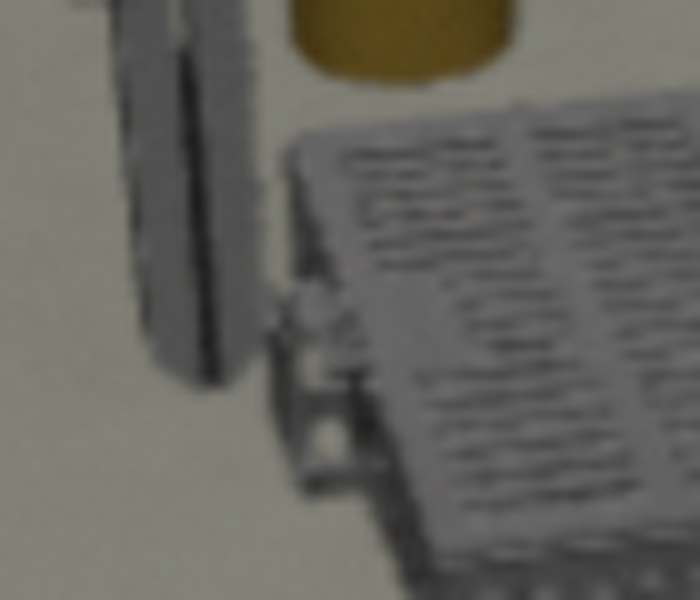

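Emit:
{"op": "step_arm", "data": {
  "hand": [-1, -1, -1, -1, -1, -1, -1, -1],
  "delta_pos": [
    [0, -0.6, 0],
    [0, -2, 0],
    [-1, -4.5, 0],
    [-4, -5, 0],
    [-8, -3, 0],
    [-11, -1, 0],
    [-12, -1, 0],
    [-12, -1, 0]
  ],
  "turn": [
    [0, 0, 0],
    [0, 0, 0],
    [0, 0, 0],
    [0, 0, 0],
    [0, 0, 0],
    [0, 0, 0],
    [0, 0, 0],
    [0, 0, 0]
  ]
}}

```text
t: 26.2
ee_pos: [0.4165, 0.1542, 0.1641]
ee_rot: [0.466, 0.531, -0.465, 0.533]
ft_force: [-0.4, 0.6, 0.2]
width: 0.0004
```

```bash
python3 - <<'E'
from h import *
c=viewer.get_calibration("wrist")
im=viewer.snapshot("wrist"); cv2.imwrite("pics/w22.png",cv2.resize(im[80:360,240:560],None,fx=2.1,fy=2.1,interpolation=cv2.INTER_CUBIC))
for th in(0,.12,.25):
  P=[C(-61-34.5*np.sin(th+.175),y,14.5+34.5*np.cos(th+.175)) for y in(-13,13)];print(th,((proj(c,P)-[240,80])*2.1).round(0).tolist())
cs=viewer.get_calibration("side")
im=viewer.snapshot("side"); cv2.imwrite("pics/s22z.png",cv2.resize(im[185:245,195:265],None,fx=10,fy=10,interpolation=cv2.INTER_CUBIC))
for th in(0,.12,.25):
  P=[C(-61-34.5*np.sin(th+.175),y,14.5+34.5*np.cos(th+.175)) for y in(-13,13)];print(th,((proj(cs,P)-[195,185])*10).round(0).tolist())
s=bot.read_state(); print(s["ee_pos"],s["ft_force"])
E
```

```text
0 [[228.0, 359.0], [230.0, 289.0]]
0.12 [[217.0, 358.0], [218.0, 289.0]]
0.25 [[205.0, 357.0], [206.0, 288.0]]
0 [[261.0, 329.0], [242.0, 272.0]]
0.12 [[242.0, 336.0], [224.0, 279.0]]
0.25 [[222.0, 345.0], [204.0, 288.0]]
[0.41552415 0.15396957 0.16297259] [ 0.93185278 -0.24396531  0.20226847]
```

View pics/w22.png

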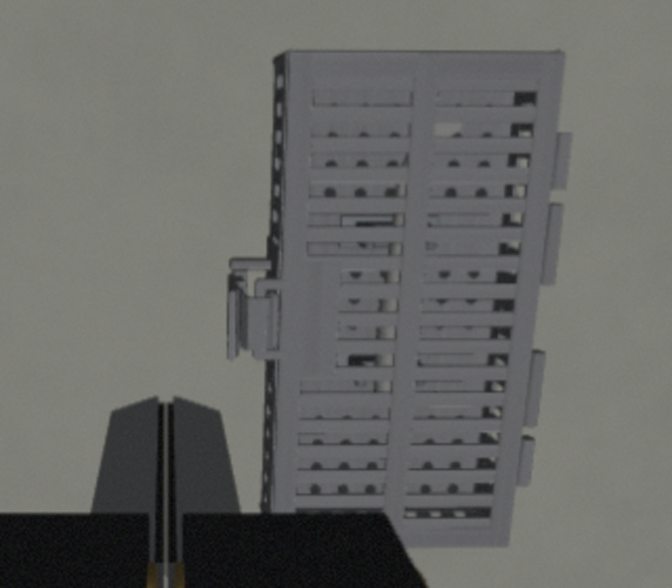

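View pics/s22z.png

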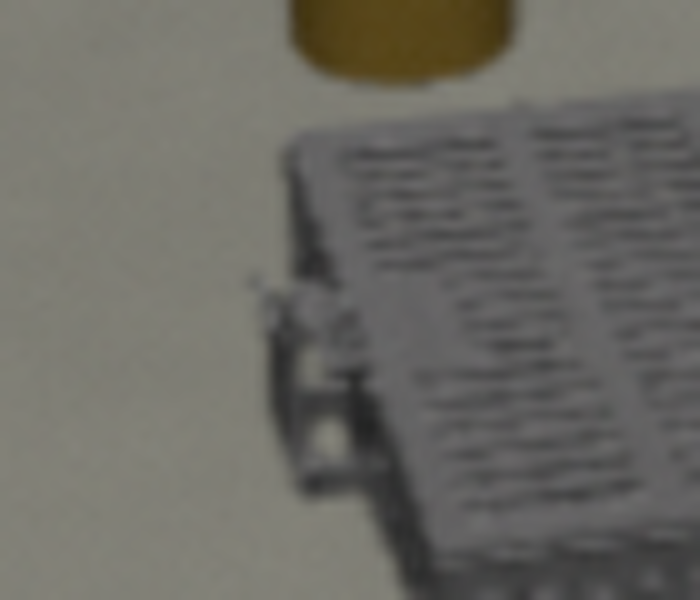

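```bash
python3 - <<'E'
from h import *
im=viewer.snapshot("side"); a=cv2.imread("pics/side0.png"); d=cv2.absdiff(im,a).max(2)>40
o=np.vstack([im,a])[:0]; v=im.copy(); v[d]=(0,0,255); cv2.imwrite("pics/diff.png",v)
E
```

```text
(no output)
```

View pics/diff.png

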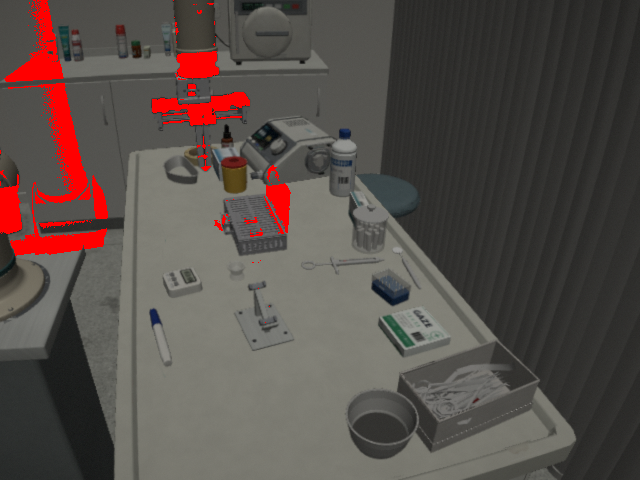

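The only differences from the first side view are the arm, the lid, the latch and the handpiece; no bystander has moved. The gripper hangs clear of everything.

```bash
python3 - <<'E'
from workcell import bot, sign_off
s=bot.read_state(); print(s["t"],s["ft_force"].round(2)); print(sign_off())
E
```

```text
26.35 [ 0.13  0.01 -0.63]
the job is handed in; nothing more can be done
None
```

The handpiece is lying in both cradles with the lid shut and the latch closed, and I handed the job in at 26.35 s with the gripper clear.

- **Lid, before placing:** The gripper's body would have hit the open lid, so I pushed the lid back to about 1.95 rad with the finger while holding the handpiece.
- **Handpiece:** I lifted it square off the rest and set it down with the tool tilted 7 degrees. I let go only after feeling it touch the cradles, at about 6 N. That tilt left one long edge to settle by an estimated 2 mm. The head end measured within about 1 mm of midway, and sideways the body came out about 2 mm off centre, about the play between the cheeks. The estimates from the rear end scattered by several mm.
- **Lid:** I swung it shut and pressed it with about 16 N; the fingertip height matched the fully shut lid.
- **Latch:** My first push met it with the chamfered fingertip, so I backed off and pushed with the flat of the finger. The resistance dropped to about 2 N as the latch came home, and it then held firm at 10 N. The wrist view puts the tab at 0 rad with the hook over the staple. The side view agrees, but is too coarse on its own to be sure.
- **Other things:** A before-and-after side view shows no bystander moved.

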